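# Make up the glaze caddy for the next class

## Task

Make up the glaze caddy: first push the bare aluminium brush tube fully home onto the caddy's spigot. Then lift the loose dust caps off both sprayers and set them mouth down in the pockets of the wooden cap rack, one in each; only after that finish the caddy by standing both open sprayers and every glaze bottle that is on the table upright in its cells, one per cell. Leave the other things on the table (pot, sponge, rib, stamp, clay) where they are.

Things in the scene. Friction and masses are not known exactly. Their poses are not given: they have to be found in the camera images.
- caddy: Low grey plastic bottle caddy, fixed to the table: open tray 148 (its x) x 220 (its y) x 26 mm high, walls and floor 4 mm, divided into 2 x 3 square cells of 68 mm inside, 72 mm pitch. Origin: centre of the underside of the tray; x across the two rows, y along the three columns. Beyond its -y end a 20 mm high bracket (60 x 66 mm) carries an upright steel spigot.
- cell_1 (a point): Centre of the floor of one caddy cell, at (-36, -72) mm in the caddy's frame, 4 mm above the table; the walls rise 22 mm above it. Axes as the caddy's.
- cell_2 (a point): Centre of the floor of one caddy cell, at (-36, 0) mm in the caddy's frame, 4 mm above the table; the walls rise 22 mm above it. Axes as the caddy's.
- cell_3 (a point): Centre of the floor of one caddy cell, at (-36, 72) mm in the caddy's frame, 4 mm above the table; the walls rise 22 mm above it. Axes as the caddy's.
- cell_4 (a point): Centre of the floor of one caddy cell, at (36, -72) mm in the caddy's frame, 4 mm above the table; the walls rise 22 mm above it. Axes as the caddy's.
- cell_5 (a point): Centre of the floor of one caddy cell, at (36, 0) mm in the caddy's frame, 4 mm above the table; the walls rise 22 mm above it. Axes as the caddy's.
- cell_6 (a point): Centre of the floor of one caddy cell, at (36, 72) mm in the caddy's frame, 4 mm above the table; the walls rise 22 mm above it. Axes as the caddy's.
- spigot_seat (a point): Foot of the spigot, on the bracket's top, 20 mm above the table, at (0, -145) mm in the caddy's frame. From here the spigot rises 52 mm, 32 mm in diameter, its top 9 mm tapered to 20 mm.
- brush_tube: Bare aluminium brush tube, open at both ends: 44 mm outside, 36 mm bore, 110 mm long, 60 to 110 g. Starts standing on the table. Origin: centre of its lower end, z up along the tube. On the spigot it goes down until its lower end rests on the bracket; it slides on with 2 mm clearance all round.
- bottle_1: White glaze bottle (2 to 4 of the four are present, the rest None): squat, with a heavy foot: body 46 mm diameter, 60 mm tall, on top a screwed-on grey lid 32 mm diameter that makes it 74 mm tall in all (it does not come off); 110 to 225 g. Starts upright on the table. Origin: centre of its underside, z up.
- bottle_2: White glaze bottle (2 to 4 of the four are present, the rest None): squat, with a heavy foot: body 46 mm diameter, 60 mm tall, on top a screwed-on grey lid 32 mm diameter that makes it 74 mm tall in all (it does not come off); 110 to 225 g. Starts upright on the table. Origin: centre of its underside, z up.
- bottle_3: White glaze bottle (2 to 4 of the four are present, the rest None): squat, with a heavy foot: body 46 mm diameter, 60 mm tall, on top a screwed-on grey lid 32 mm diameter that makes it 74 mm tall in all (it does not come off); 110 to 225 g. Starts upright on the table. Origin: centre of its underside, z up.
- bottle_4: White glaze bottle (2 to 4 of the four are present, the rest None): squat, with a heavy foot: body 46 mm diameter, 60 mm tall, on top a screwed-on grey lid 32 mm diameter that makes it 74 mm tall in all (it does not come off); 110 to 225 g. Starts upright on the table. Origin: centre of its underside, z up.
- sprayer_a: White mist sprayer: body 44 mm diameter, flat shoulder at 85 mm, on it a collar 26 mm diameter up to 97 mm and a nozzle 16 mm diameter up to 108 mm; 110 to 225 g. Starts upright on the table under its loose dust cap (135 mm tall with it). Origin: centre of its underside, z up.
- sprayer_b: White mist sprayer: body 44 mm diameter, flat shoulder at 85 mm, on it a collar 26 mm diameter up to 97 mm and a nozzle 16 mm diameter up to 108 mm; 110 to 225 g. Starts upright on the table under its loose dust cap (135 mm tall with it). Origin: centre of its underside, z up.
- cap_a: Grey dust cap, a tube closed at the top: 38 mm outside, 33 mm inside, 50 mm tall, 14 g. Starts resting loose, mouth down, on the shoulder of sprayer_a, over its nozzle; it must rise 24 mm to clear the nozzle. Origin: centre of its lower open rim, z up towards the closed top.
- cap_b: Grey dust cap, a tube closed at the top: 38 mm outside, 33 mm inside, 50 mm tall, 14 g. Starts resting loose, mouth down, on the shoulder of sprayer_b, over its nozzle; it must rise 24 mm to clear the nozzle. Origin: centre of its lower open rim, z up towards the closed top.
- pocket_1 (a point): Centre of the floor of one round cap pocket, 46 mm in diameter and 10 mm deep, in the cap rack: a light wooden block 66 (x) x 130 (y) x 20 mm, fixed to the table, with two pockets 64 mm apart along its y. The point is 10 mm above the table; this pocket lies 32 mm to the -y side of the block's centre. Axes as the block's. Either cap may go in it.
- pocket_2 (a point): Centre of the floor of one round cap pocket, 46 mm in diameter and 10 mm deep, in the cap rack: a light wooden block 66 (x) x 130 (y) x 20 mm, fixed to the table, with two pockets 64 mm apart along its y. The point is 10 mm above the table; this pocket lies 32 mm to the +y side of the block's centre. Axes as the block's. Either cap may go in it.
- pinch_pot: Bystander: terracotta bowl, 84 mm wide, 48 mm tall, origin under its centre.
- sponge: Bystander: round yellow sponge, 72 mm wide, 24 mm tall, origin under its centre.
- rib: Bystander: flat wooden disc (potter's rib) lying among the bottles, 60 mm wide, 6 mm thick, origin under its centre.
- stamp: Bystander: small white clay stamp standing among the bottles, 34 mm wide, 32 mm tall, origin under its centre.
- clay_lump: Bystander: grey lump of clay, 38 mm wide, 22 mm tall, origin under its centre.
Mind the look-alikes: they are no part of the job. What is shaped like the cap_a but blue or purple is not meant.

How it is judged (in metres and radians):
On the way, in this order (a step that is already met when the one before it is completed fails the run):
1. the brush tube is fully home on the spigot (horizontal distance between brush_tube and spigot_seat below 0.005 m and z of brush_tube in the frame of spigot_seat below 0.004 m and angle between brush_tube's own z axis and vertical below 0.08 rad), for 0.2 s.
2. both dust caps stand mouth down in the rack's pockets (((horizontal distance between cap_a and pocket_1 below 0.008 m and z of cap_a in the frame of pocket_1 below 0.005 m) or (horizontal distance between cap_a and pocket_2 below 0.008 m and z of cap_a in the frame of pocket_2 below 0.005 m)) and angle between each of cap_a, cap_b's own z axis and vertical below 0.12 rad and ((horizontal distance between cap_b and pocket_1 below 0.008 m and z of cap_b in the frame of pocket_1 below 0.005 m) or (horizontal distance between cap_b and pocket_2 below 0.008 m and z of cap_b in the frame of pocket_2 below 0.005 m))), for 0.2 s.
3. both sprayers and every bottle present stand in cells of the caddy (((horizontal distance between bottle_1 and cell_1 below 0.022 m and z of bottle_1 in the frame of cell_1 below 0.006 m) or (horizontal distance between bottle_1 and cell_2 below 0.022 m and z of bottle_1 in the frame of cell_2 below 0.006 m) or (horizontal distance between bottle_1 and cell_3 below 0.022 m and z of bottle_1 in the frame of cell_3 below 0.006 m) or (horizontal distance between bottle_1 and cell_4 below 0.022 m and z of bottle_1 in the frame of cell_4 below 0.006 m) or (horizontal distance between bottle_1 and cell_5 below 0.022 m and z of bottle_1 in the frame of cell_5 below 0.006 m) or (horizontal distance between bottle_1 and cell_6 below 0.022 m and z of bottle_1 in the frame of cell_6 below 0.006 m)) and angle between each of bottle_1, bottle_2, bottle_3, bottle_4, sprayer_a, sprayer_b's own z axis and vertical below 0.12 rad and ((horizontal distance between bottle_2 and cell_1 below 0.022 m and z of bottle_2 in the frame of cell_1 below 0.006 m) or (horizontal distance between bottle_2 and cell_2 below 0.022 m and z of bottle_2 in the frame of cell_2 below 0.006 m) or (horizontal distance between bottle_2 and cell_3 below 0.022 m and z of bottle_2 in the frame of cell_3 below 0.006 m) or (horizontal distance between bottle_2 and cell_4 below 0.022 m and z of bottle_2 in the frame of cell_4 below 0.006 m) or (horizontal distance between bottle_2 and cell_5 below 0.022 m and z of bottle_2 in the frame of cell_5 below 0.006 m) or (horizontal distance between bottle_2 and cell_6 below 0.022 m and z of bottle_2 in the frame of cell_6 below 0.006 m)) and ((horizontal distance between bottle_3 and cell_1 below 0.022 m and z of bottle_3 in the frame of cell_1 below 0.006 m) or (horizontal distance between bottle_3 and cell_2 below 0.022 m and z of bottle_3 in the frame of cell_2 below 0.006 m) or (horizontal distance between bottle_3 and cell_3 below 0.022 m and z of bottle_3 in the frame of cell_3 below 0.006 m) or (horizontal distance between bottle_3 and cell_4 below 0.022 m and z of bottle_3 in the frame of cell_4 below 0.006 m) or (horizontal distance between bottle_3 and cell_5 below 0.022 m and z of bottle_3 in the frame of cell_5 below 0.006 m) or (horizontal distance between bottle_3 and cell_6 below 0.022 m and z of bottle_3 in the frame of cell_6 below 0.006 m)) and ((horizontal distance between bottle_4 and cell_1 below 0.022 m and z of bottle_4 in the frame of cell_1 below 0.006 m) or (horizontal distance between bottle_4 and cell_2 below 0.022 m and z of bottle_4 in the frame of cell_2 below 0.006 m) or (horizontal distance between bottle_4 and cell_3 below 0.022 m and z of bottle_4 in the frame of cell_3 below 0.006 m) or (horizontal distance between bottle_4 and cell_4 below 0.022 m and z of bottle_4 in the frame of cell_4 below 0.006 m) or (horizontal distance between bottle_4 and cell_5 below 0.022 m and z of bottle_4 in the frame of cell_5 below 0.006 m) or (horizontal distance between bottle_4 and cell_6 below 0.022 m and z of bottle_4 in the frame of cell_6 below 0.006 m)) and ((horizontal distance between sprayer_a and cell_1 below 0.022 m and z of sprayer_a in the frame of cell_1 below 0.006 m) or (horizontal distance between sprayer_a and cell_2 below 0.022 m and z of sprayer_a in the frame of cell_2 below 0.006 m) or (horizontal distance between sprayer_a and cell_3 below 0.022 m and z of sprayer_a in the frame of cell_3 below 0.006 m) or (horizontal distance between sprayer_a and cell_4 below 0.022 m and z of sprayer_a in the frame of cell_4 below 0.006 m) or (horizontal distance between sprayer_a and cell_5 below 0.022 m and z of sprayer_a in the frame of cell_5 below 0.006 m) or (horizontal distance between sprayer_a and cell_6 below 0.022 m and z of sprayer_a in the frame of cell_6 below 0.006 m)) and ((horizontal distance between sprayer_b and cell_1 below 0.022 m and z of sprayer_b in the frame of cell_1 below 0.006 m) or (horizontal distance between sprayer_b and cell_2 below 0.022 m and z of sprayer_b in the frame of cell_2 below 0.006 m) or (horizontal distance between sprayer_b and cell_3 below 0.022 m and z of sprayer_b in the frame of cell_3 below 0.006 m) or (horizontal distance between sprayer_b and cell_4 below 0.022 m and z of sprayer_b in the frame of cell_4 below 0.006 m) or (horizontal distance between sprayer_b and cell_5 below 0.022 m and z of sprayer_b in the frame of cell_5 below 0.006 m) or (horizontal distance between sprayer_b and cell_6 below 0.022 m and z of sprayer_b in the frame of cell_6 below 0.006 m))), for 0.2 s.
At the end, for the whole second after the job is handed in: Tube on the spigot (axis within 5 mm, down within 4 mm); each cap mouth down on a pocket floor (within 8 mm, 5 mm in height); sprayers and all bottles present upright (0.12 rad) on cell floors (within 22 mm of the centre, 6 mm in height), one per cell; all at rest (all of step 1 and all of step 2 and all of step 3 and linear speed of each of bottle_1, bottle_2, bottle_3, bottle_4, sprayer_a, sprayer_b, cap_a, cap_b, brush_tube below 0.02 m/s); the robot touches nothing.
It fails at once if the pinch pot is pushed more than 5 cm away (distance of pinch_pot from where it was at the start of the episode above 0.05 m).
It fails at once if the sponge is pushed more than 5 cm away (distance of sponge from where it was at the start of the episode above 0.05 m).
It fails at once if the rib is pushed more than 5 cm away (distance of rib from where it was at the start of the episode above 0.05 m).
It fails at once if the stamp is pushed more than 5 cm away (distance of stamp from where it was at the start of the episode above 0.05 m).
It fails at once if the clay lump is pushed more than 5 cm away (distance of clay_lump from where it was at the start of the episode above 0.05 m).
Of bottle_1, bottle_2, bottle_3, bottle_4 only 2 to 4 are there at a start; the rules pass over those that are not, and their reading is None.
At some moment in a run one of bottle_1, bottle_2, bottle_3, bottle_4 may be knocked a few centimetres aside while the robot is not near it.
It also fails if it takes over 210 s, if anything falls off the work surface, if the arm or the gripper's body presses on something with over 40 N, if the wrist force passes 120 N, or if a joint passes its speed limit or range.

## Robot

A 6-joint arm with a two-finger parallel gripper is mounted at the origin on the work surface. World frame = base frame: x ahead of the robot, y to its left, z up, the work surface at z = 0. Lengths are in mm, angles in degrees, forces in N, time in s.
With the tool pointing down it reaches from about 300 to 850 mm from the base axis. Payload 4.2 kg.
Tool frame: the origin (TCP) lies midway between the tips of the shut fingers; the grasp point (between the pads) lies 19 mm behind it; z points along the fingers, x is the direction in which the jaws open and shut, and the axes are right-handed (so a half turn about z gives the same grasp; the last joint's range is limited). The gripper opens to 91 mm and grips with 3 to 60 N. Pads are 32 mm wide; open, the fingers measure 118 mm over their backs; the gripper's body (76 mm by 178 mm) begins 60 mm behind the grasp point.
Start: joints at [70.646, 18.312, 89.639, -0, 72.044, -1.146], TCP at [179.678, 546.226, 181.176] pointing down, gripper open.
Joint ranges: [-177.97, 177.97], [-48.28, 115.42], [12.27, 149.76], [-77.06, 257.06], [2.81, 150.46], [-146.56, 146.56]. Speed limits (degrees/s): [147.25, 147.25, 180, 180, 180, 180].

## Interface

Orientations are given as [roll, pitch, yaw] about the fixed x, y, z axes, in that order (R = Rz(yaw) Ry(pitch) Rx(roll)).
In Python, from workcell import env gives the robot as it stands. The module is installed in compiled form; this text tells all that it offers.
- The arm moves only by the tool drive_tool, never from a script. Its argument "series" is a list of rows, each a list of 3 entries, a list of its own where there are three numbers: the closure, from 0 (fully open) to 1 (shut), then the shift along the tool's x, y, z in mm, then the turn, a rotation vector about the tool's x, y, z in rad. In form: [[gripper, [dx, dy, dz], [rx, ry, rz]], ...]. A call has exactly 5 rows; each row is the pose to reach, as a shift and turn from the pose commanded when the call began, along the tool's axes at that moment; what a row does not reach only later rows make up. A row lasts 1/10 s, in which the tool goes at most 50 mm and 8.59 degrees, less where a joint would pass 70% of its speed; a pose out of reach is approached as far as the arm can. A call with a gripper value outside its range is refused whole. The fingers move at their own pace and stop on an object; "squeeze" is the grip in N (left out, the last holds). Time passes only in rows, so rows that repeat a pose let the fingers close, or fill a call up. It gives the time, the measured TCP pose, the force and the opening at its end, in the units of the state.
- env.state(): the state, without advancing time (a new reading comes with each control period).
- env.grab_frame(name): name is "scene" or "top" or "wrist"; returns a dict with "image" (400x640x3 uint8, red, green, blue), "K" (3x3 intrinsics, pixels), "origin" and "orientation" of the camera in the world. Camera axes: x right, y down, z forward; pixel columns grow to the right and rows downward; lengths in mm; the calibration is good to about 2 mm. A picture is of the moment at which its call begins. There is no depth.
- env.job_done(): hands the job in, once; it reports no verdict.
The state is a dict: "time_s": time; "qpos": joint angles; "qvel": joint speeds; "effort": joint torques, N m; "ee_pos": TCP position; "ee_rot": TCP orientation; "force": force on the tool from outside, world axes, zero at the start; "torque": the same for the moment, N m; "gripper_width": finger opening in mm.
Only numpy, scipy, OpenCV 4.12 (cv2) and the standard library are available. Lean on these libraries where they do the work, as an engineer would, in place of code of your own. Each camera call takes 0.05 s, during which the arm holds its last target.

## Working session

There is one attempt and no reset: what is moved stays moved. The work goes in short steps, Python scripts to look and compute and a tool call to move; the robot and the scene stay as the last step left them, time stands still between calls to the robot, and variables do not carry over. Pictures are saved under pics/ and viewed, and the job is handed in when it is done.

Besides the shell and the picture viewer there is one more tool, called as a command line: name --argument value ..., lists and objects as JSON in quotes. drive_tool: Moves the arm, as the interface text tells. Its arguments: {"type":"object","properties":{"series":{"type":"array","items":{"type":"array"}},"squeeze":{"type":"number"}},"required":["series"]}

```bash
mkdir -p pics; cat > h.py <<'E'
import numpy as np, cv2
from workcell import env
from scipy.spatial.transform import Rotation as R
np.set_printoptions(precision=1,suppress=True)
def snap(n,f):
    d=env.grab_frame(n); cv2.imwrite('pics/'+f,d['image'][:,:,::-1]); np.savez('pics/'+f+'.npz',**{k:np.array(v) for k,v in d.items()}); return d
E
python3 - <<'E'
from h import *
print(env.state())
for n in ['scene','top','wrist']:
    d=snap(n,n+'0.png'); print(n,d['K'],d['origin'],d['orientation'])
E
```

```text
{'time_s': 0.0, 'qpos': array([70.6, 18.4, 89.7, -0. , 72. , -1.1]), 'qvel': array([-0. ,  0. ,  0.1, -0.1, -0. ,  0. ]), 'effort': array([ -0. , -41.2, -23.2,   0.1,   0. ,  -0. ]), 'ee_pos': array([179.5, 545.7, 180.3]), 'ee_rot': array([-180. ,    0.1,   71.8]), 'force': array([ 0.8,  0.5, -0.1]), 'torque': array([-0., -0.,  0.]), 'gripper_width': 91.17222608008045}
scene [[453.5   0.  320.9]
 [  0.  453.5 193.3]
 [  0.    0.    1. ]] [1224.4  331.3 1072.3] [-140.4    0.3  115.1]
top [[408.7   0.  322.5]
 [  0.  408.7 194. ]
 [  0.    0.    1. ]] [ 388.1    1.7 1031.3] [-173.5   -1.7  -90. ]
wrist [[289.9   0.  319.4]
 [  0.  289.9 195.5]
 [  0.    0.    1. ]] [115.9 566.6 383.2] [166.3   0.1  71.8]
```

View pics/scene0.png

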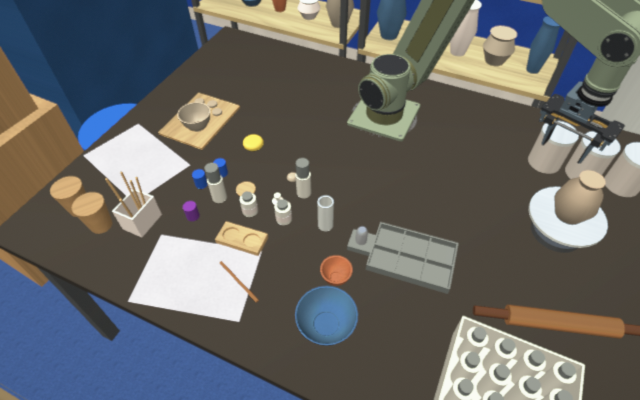

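View pics/top0.png

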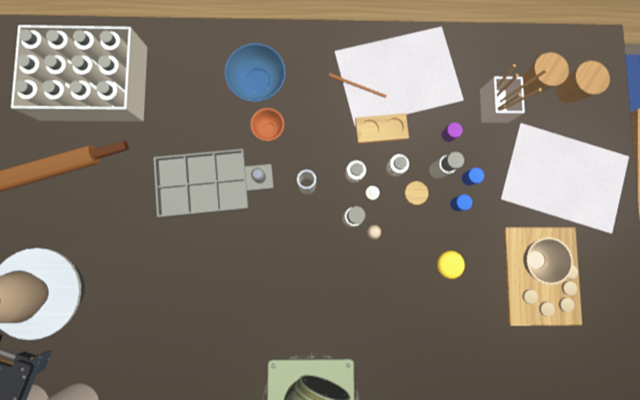

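View pics/wrist0.png

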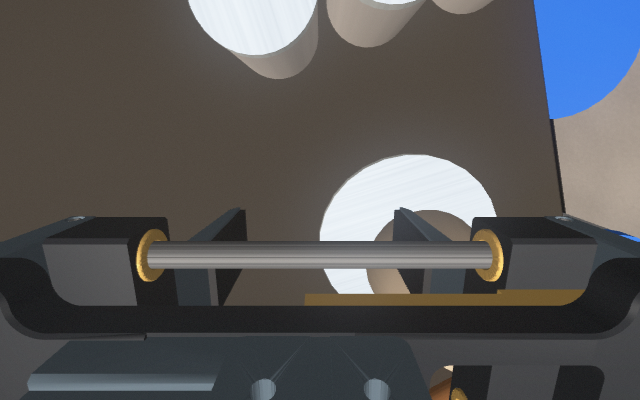

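```bash
python3 - <<'E'
import cv2
a=cv2.imread('pics/top0.png')[110:250,145:495]; cv2.imwrite('pics/t0z.png',cv2.resize(a,(800,320),interpolation=cv2.INTER_CUBIC))
a=cv2.imread('pics/scene0.png')[120:300,160:480]; cv2.imwrite('pics/s0z.png',cv2.resize(a,(800,450),interpolation=cv2.INTER_CUBIC))
E
```

```text
(no output)
```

View pics/t0z.png

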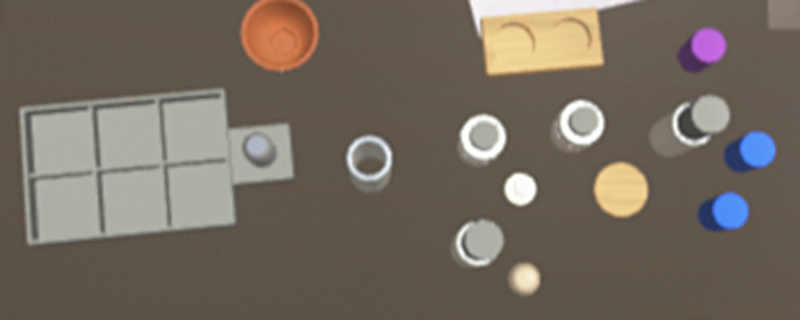

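View pics/s0z.png

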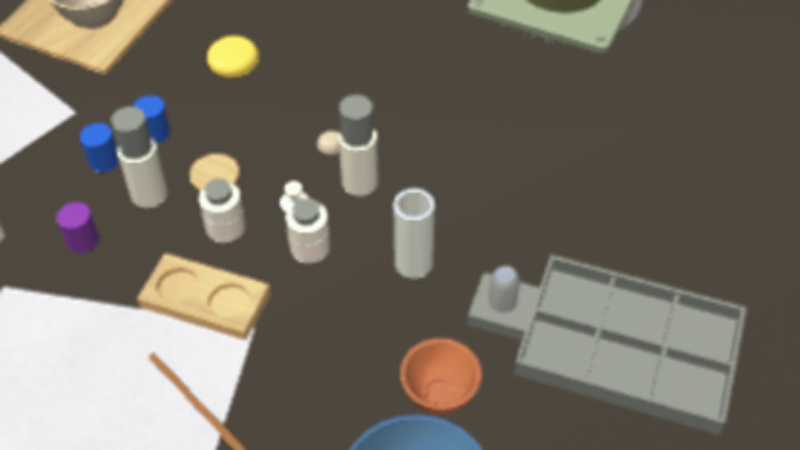

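```bash
cat >> h.py <<'E'
def load(f):
    z=np.load('pics/'+f+'.npz'); return {k:z[k] for k in z.files}
def rot(d): return R.from_euler('xyz',d['orientation'],degrees=True).as_matrix()
def unproj(d,u,v,z):
    r=rot(d)@np.linalg.inv(d['K'])@np.array([u,v,1.]); o=d['origin']; return o+r*(z-o[2])/r[2]
def proj(d,p):
    c=(np.atleast_2d(p)-d['origin'])@rot(d); q=c@d['K'].T; return q[:,:2]/q[:,2:]
E
python3 - <<'E'
from h import *
t=load('top0.png');s=load('scene0.png')
Z=800/350;S=2.5
T=lambda u,v,z: unproj(t,145+(u+.5)/Z-.5,110+(v+.5)/Z-.5,z)[:2]
C=lambda u,v,z: unproj(s,160+(u+.5)/S-.5,120+(v+.5)/S-.5,z)[:2]
for n,a,b in [('tube',(370,158,110),(414,204,110)),('spig',(258,146,72),(505,273,72)),('bA',(485,135,74),(307,210,74)),('bB',(582,122,74),(218,189,74)),
 ('sprR',(710,114,135),(130,119,135)),('sprL',(482,241,135),(356,106,135)),('stamp',(520,188,32),(293,188,32)),('rib',(621,189,6),(214,173,6)),('clay',(525,279,15),(330,142,15)),
 ('purp',(708,46,50),(76,215,50)),('blu1',(757,150,50),(150,106,50)),('blu2',(730,211,50),(98,134,50)),('pot',(280,33,48),(441,372,48)),
 ('c1',(20,107,26),(722,428,26)),('c2',(223,89,26),(518,368,26)),('c3',(235,224,26),(552,258,26)),('c4',(29,244,26),(746,308,26)),
 ('r1',(481,16,20),(247,333,20)),('r2',(599,8,20),(139,292,20)),('r3',(604,64,20),(165,255,20)),('r4',(487,74,20),(269,291,20))]:
    print(n,T(*a),C(*b))
E
```

```text
tube [527.9  10.4] [525.6  12.7]
spig [545.6 126.6] [543.1 128.5]
bA [ 558.2 -108.9] [ 557.8 -104.6]
bB [ 572.6 -210.9] [ 573.6 -211.1]
sprR [ 569.6 -324.4] [ 567.1 -321. ]
sprL [443.9 -98. ] [442.  -98.6]
stamp [ 507.7 -151.2] [ 507.4 -153.8]
rib [ 510.2 -268.1] [ 509.4 -265.7]
clay [ 410.1 -157.9] [ 410.8 -155.4]
purp [ 662.  -355.9] [ 659.7 -352. ]
blu1 [ 547.8 -404.9] [ 478.5 -370. ]
blu2 [ 481.8 -373. ] [ 544.8 -401.6]
pot [672.8 108.5] [670.1 110.1]
c1 [594.4 389.7] [597.3 390.2]
c2 [615.9 171.8] [619.6 177. ]
c3 [468.3 155.7] [470.  159.8]
c4 [446.3 373.3] [444.  376.1]
r1 [ 702.5 -111.9] [ 699.6 -106.8]
r2 [ 713.  -244.8] [ 703.9 -243.4]
r3 [ 648.8 -248.9] [ 648.3 -244.9]
r4 [ 636.4 -118. ] [ 641.5 -112.2]
```

```bash
cat >> h.py <<'E'
def go(x,y,z,yaw=None):
    s=env.state(); p=s['ee_pos']; M=R.from_euler('xyz',s['ee_rot'],degrees=True)
    d=M.inv().apply(np.array([x,y,z])-p)
    t=R.from_euler('xyz',[180,0,s['ee_rot'][2] if yaw is None else yaw],degrees=True)
    print('t',s['time_s'],'pos',p,'rot',s['ee_rot'],'w %.1f'%s['gripper_width'],'shift',d,'dist %.0f'%np.linalg.norm(d),'turn',np.round((M.inv()*t).as_rotvec(),3))
E
python3 -c "
from h import *
go(527,11,200,5)"
```

```text
t 0.15 pos [179.5 545.8 180.5] rot [-180.     0.1   71.8] w 91.4 shift [-399.5  497.2  -19. ] dist 638 turn [0.  0.  1.2]
```

drive_tool --series '[[0, [-30, 38, -4], [0, 0, 0.12]], [0, [-61, 76, -8], [0, 0, 0.24]], [0, [-92, 115, -12], [0, 0, 0.36]], [0, [-123, 153, -16], [0, 0, 0.48]], [0, [-154, 191, -19], [0, 0, 0.6]]]' --squeeze 20

```text
time_s: 0.65
ee_pos: [313.6, 338.5, 200.2]
ee_rot: [180.0, -0.0, 37.2]
force: [0.2, 1.2, -0.5]
gripper_width: 91.3
```

```bash
python3 -c "
from h import *
go(527,11,200,5)"
```

```text
t 0.65 pos [313.6 338.5 200.2] rot [180.   -0.   37.2] w 91.3 shift [-27.8 389.9   0.3] dist 391 turn [ 0.  -0.   0.6]
```

drive_tool --series '[[0, [-3, 49, 0], [0, 0, 0.12]], [0, [-7, 97, 0], [0, 0, 0.24]], [0, [-10, 145, 0], [0, 0, 0.36]], [0, [-14, 194, 0], [0, 0, 0.48]], [0, [-17, 243, 0], [0, 0, 0.562]]]'

```text
time_s: 1.15
ee_pos: [447.6, 135.0, 200.1]
ee_rot: [-180.0, -0.0, 5.0]
force: [0.9, 0.9, -0.7]
gripper_width: 91.0
```

```bash
python3 -c "
from h import *
go(527,11,200,5)"
```

```text
t 1.15 pos [447.6 135.  200.1] rot [-180.   -0.    5.] w 91.0 shift [ 68.3 130.4   0.1] dist 147 turn [-0. -0. -0.]
```

drive_tool --series '[[0, [20, 40, 0], [0, 0, 0]], [0, [42, 82, 0], [0, 0, 0]], [0, [60, 115, 0], [0, 0, 0]], [0, [68, 130, 0], [0, 0, 0]], [0, [68, 130, 0], [0, 0, 0]]]'

```text
time_s: 1.65
ee_pos: [527.3, 12.2, 199.6]
ee_rot: [-180.0, 0.0, 5.1]
force: [0.4, 0.1, -0.4]
gripper_width: 91.1
```

```bash
python3 -c "
from h import *
go(527,11,200,5)
d=snap('wrist','w1.png');print(d['origin'],d['orientation'])"
```

```text
t 1.65 pos [527.3  12.2 199.6] rot [-180.     0.     5.1] w 91.1 shift [-0.4  1.2 -0.4] dist 1 turn [-0.  0.  0.]
[521.   78.2 402.3] [166.3   0.    5.1]
```

View pics/w1.png

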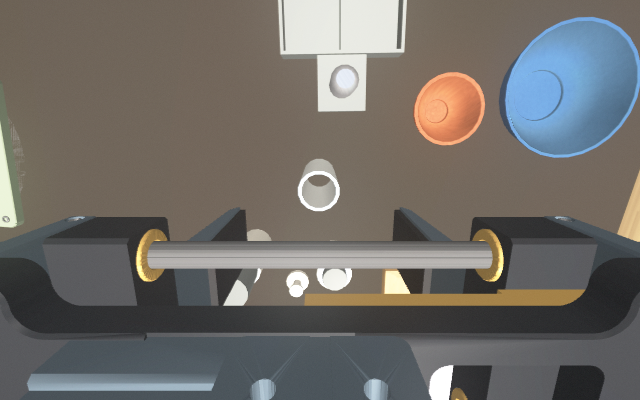

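```bash
python3 - <<'E'
from h import *
d=load('w1.png')
im=cv2.imread('pics/w1.png'); cv2.imwrite('pics/w1z.png',cv2.resize(im[40:220,260:440],(720,720),interpolation=cv2.INTER_CUBIC)[:600])
print(unproj(d,319,190,110),unproj(d,345,80,72))
for p in [(278,54),(406,53)]: print(unproj(d,*p,26))
for p in [(318,111),(367,110)]: print(unproj(d,*p,20))
E
```

```text
[526.2  12.9 110. ] [544.  126.9  72. ]
[464.3 155.6  26. ]
[616.4 170.1  26. ]
[517.6  94.9  20. ]
[579.3 101.5  20. ]
```

View pics/w1z.png

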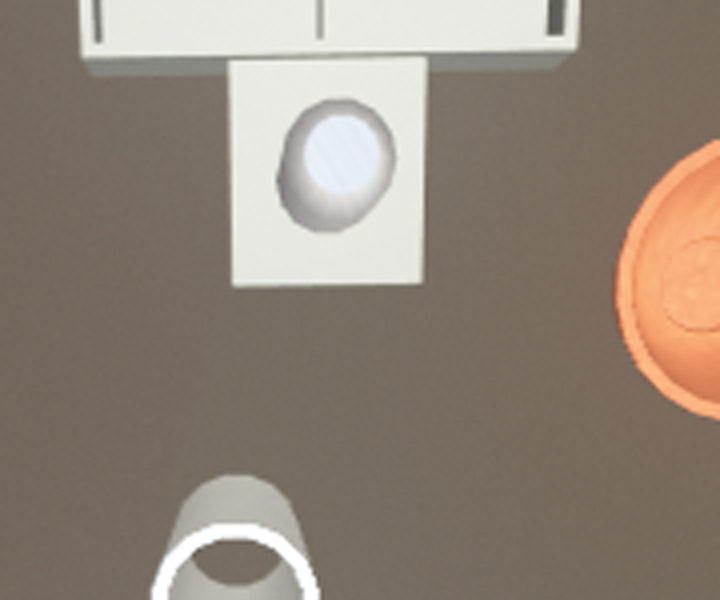

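drive_tool --series '[[0, [-1, 0, 45], [0, 0, 0]], [0, [-1, 0, 90], [0, 0, 0]], [0, [-1, 0, 139], [0, 0, 0]], [0, [-1, 0, 139], [0, 0, 0]], [1, [-1, 0, 139], [0, 0, 0]]]' --squeeze 20

```text
time_s: 2.2
ee_pos: [525.3, 14.8, 61.8]
ee_rot: [-180.0, 0.0, 5.3]
force: [0.5, -0.5, 0.1]
gripper_width: 85.9
```

drive_tool --series '[[1, [0, 0, 0], [0, 0, 0]], [1, [0, 0, 0], [0, 0, 0]], [1, [0, 0, 0], [0, 0, 0]], [1, [0, 0, 0], [0, 0, 0]], [1, [0, 0, 0], [0, 0, 0]]]'

```text
time_s: 2.7
ee_pos: [525.9, 13.5, 61.7]
ee_rot: [-180.0, -0.1, 5.2]
force: [1.6, -0.1, -0.4]
gripper_width: 46.2
```

drive_tool --series '[[1, [0, 0, 0], [0, 0, 0]], [1, [0, 0, -25], [0, 0, 0]], [1, [0, 0, -60], [0, 0, 0]], [1, [0, 0, -90], [0, 0, 0]], [1, [0, 0, -90], [0, 0, 0]]]'

```text
time_s: 3.2
ee_pos: [528.6, 13.5, 155.1]
ee_rot: [180.0, -0.5, 5.2]
force: [-0.6, 0.1, -1.3]
gripper_width: 42.7
```

```bash
python3 -c "
from h import *
go(544.5,129,150,5)"
```

```text
t 3.2 pos [528.6  13.5 155.1] rot [180.   -0.5   5.2] w 42.7 shift [  26.3 -113.5    5.3] dist 117 turn [ 0. -0.  0.]
```

drive_tool --series '[[1, [8, -35, 0], [0, 0, 0]], [1, [17, -75, 0], [0, 0, 0]], [1, [23, -105, 0], [0, 0, 0]], [1, [26, -114, 0], [0, 0, 0]], [1, [26, -114, 0], [0, 0, 0]]]'

```text
time_s: 3.7
ee_pos: [540.7, 130.1, 149.8]
ee_rot: [180.0, 0.1, 5.3]
force: [-0.4, -0.3, -0.6]
gripper_width: 43.2
```

```bash
python3 -c "
from h import *
snap('wrist','w2.png');snap('top','t2.png');snap('scene','s2.png')
go(544.5,129,150,5)
a=cv2.imread('pics/t2.png')[130:230,220:310];b=cv2.imread('pics/s2.png')[180:280,320:410]
cv2.imwrite('pics/c2.png',np.hstack([cv2.resize(x,(400,444),interpolation=2) for x in(a,b)]))"
```

```text
t 3.85 pos [540.7 128.2 150.6] rot [180.    0.1   5.2] w 43.2 shift [ 3.9 -0.5  0.6] dist 4 turn [0. 0. 0.]
```

View pics/c2.png

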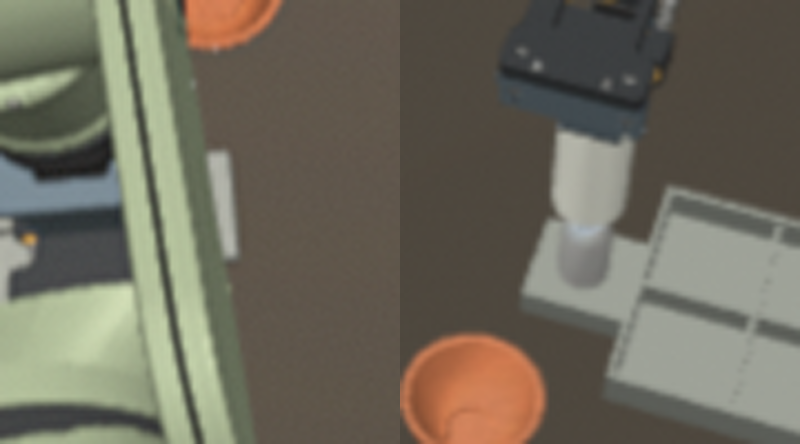

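View pics/w2.png

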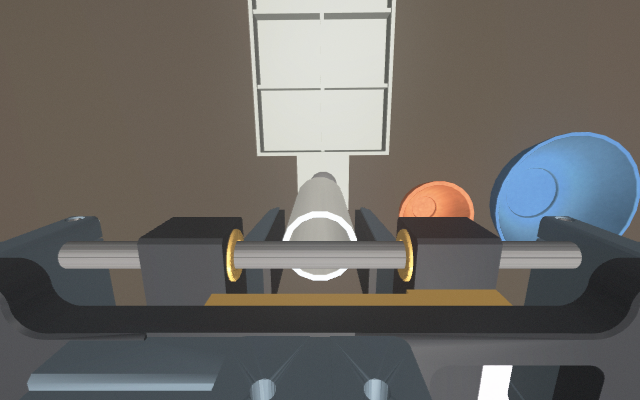

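```bash
python3 - <<'E'
from h import *
im=cv2.imread('pics/w2.png'); cv2.imwrite('pics/w2z.png',cv2.resize(im[150:290,230:410],(720,560),interpolation=cv2.INTER_CUBIC))
d=load('w2.png'); print(d['origin']); print(unproj(d,320,246,199))
# overlay predicted top circle for tube at y
E
```

```text
[534.3 196.2 352.5]
[540.6 129.3 199. ]
```

View pics/w2z.png

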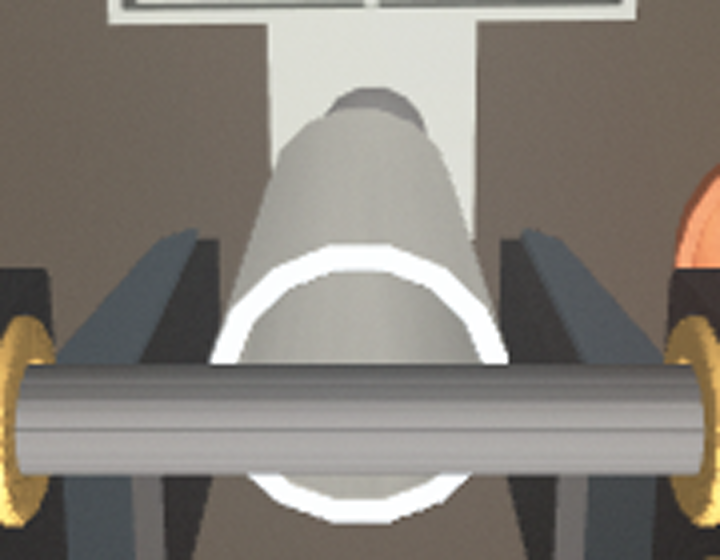

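drive_tool --series '[[1, [4, 0, 0], [0, 0, 0]], [1, [4, 0, 0], [0, 0, 0]], [1, [4, 0, 10], [0, 0, 0]], [1, [4, 0, 20], [0, 0, 0]], [1, [4, 0, 30], [0, 0, 0]]]'

```text
time_s: 4.35
ee_pos: [544.7, 129.5, 119.9]
ee_rot: [180.0, 0.1, 5.2]
force: [0.0, 0.1, -1.1]
gripper_width: 43.5
```

drive_tool --series '[[1, [0, 0, 0], [0, 0, 0]], [1, [0, 0, 8], [0, 0, 0]], [1, [0, 0, 16], [0, 0, 0]], [1, [0, 0, 24], [0, 0, 0]], [1, [0, 0, 30], [0, 0, 0]]]'

```text
time_s: 4.85
ee_pos: [544.9, 129.8, 90.2]
ee_rot: [180.0, 0.0, 5.2]
force: [-0.8, -0.3, -1.6]
gripper_width: 43.0
```

No contact force yet; continue down to the bracket.

drive_tool --series '[[1, [0, 0, 3], [0, 0, 0]], [1, [0, 0, 6], [0, 0, 0]], [1, [0, 0, 8], [0, 0, 0]], [1, [0, 0, 10], [0, 0, 0]], [1, [0, 0, 12], [0, 0, 0]]]'

```text
time_s: 5.35
ee_pos: [545.8, 129.9, 81.4]
ee_rot: [-180.0, -0.1, 5.2]
force: [-5.4, -0.2, 18.4]
gripper_width: 43.3
```

```bash
python3 -c "
from h import *
snap('scene','s3.png')
go(544.5,129,80,5)
b=cv2.imread('pics/s3.png')[180:280,320:410]
cv2.imwrite('pics/c3.png',cv2.resize(b,(540,600),interpolation=2))"
```

```text
t 5.4 pos [545.7 130.   81.4] rot [-180.    -0.1    5.2] w 43.1 shift [-1.3  0.8  1.4] dist 2 turn [-0. -0.  0.]
```

View pics/c3.png

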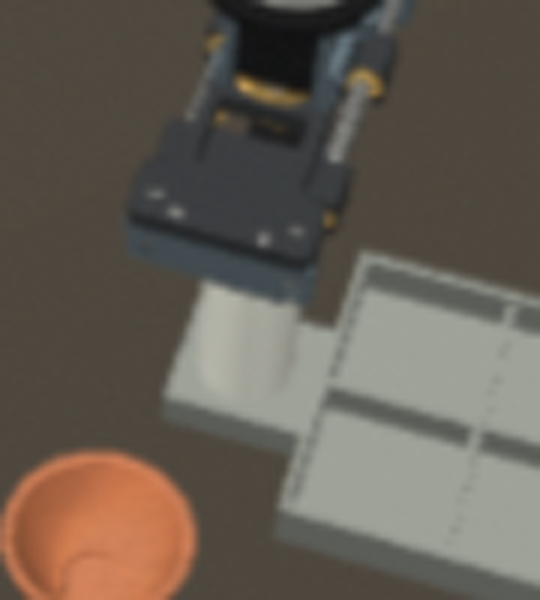

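drive_tool --series '[[0, [0, 0, -2], [0, 0, 0]], [0, [0, 0, -2], [0, 0, 0]], [0, [0, 0, -2], [0, 0, 0]], [0, [0, 0, -2], [0, 0, 0]], [0, [0, 0, -2], [0, 0, 0]]]'

```text
time_s: 5.9
ee_pos: [545.1, 129.8, 80.9]
ee_rot: [-180.0, 0.0, 5.2]
force: [0.3, -0.5, 0.8]
gripper_width: 80.5
```

drive_tool --series '[[0, [0, 0, -20], [0, 0, 0]], [0, [0, 0, -65], [0, 0, 0]], [0, [0, 0, -110], [0, 0, 0]], [0, [-20, 40, -118], [0, 0, 0]], [0, [-40, 80, -118], [0, 0, 0]]]'

```text
time_s: 6.4
ee_pos: [514.0, 46.3, 201.4]
ee_rot: [180.0, -0.3, 5.4]
force: [-0.2, -1.0, -0.6]
gripper_width: 91.5
```

```bash
python3 -c "
from h import *
snap('scene','s4.png');
go(443,-98,200,5)
b=cv2.imread('pics/s4.png')[180:280,320:410]
cv2.imwrite('pics/c4.png',cv2.resize(b,(540,600),interpolation=2))"
```

```text
t 6.45 pos [509.6  40.  200.3] rot [179.7   0.1   5.2] w 91.1 shift [-78.7 131.5   1.1] dist 153 turn [0. 0. 0.]
```

View pics/c4.png

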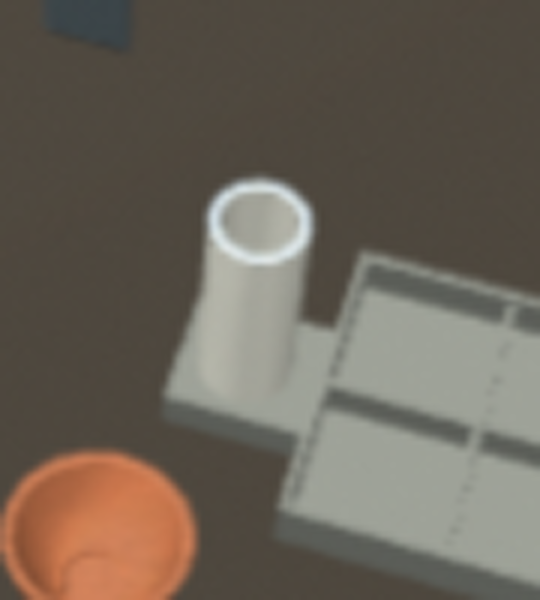

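drive_tool --series '[[0, [-25, 42, 0], [0, 0, 0]], [0, [-50, 84, 0], [0, 0, 0]], [0, [-70, 117, 0], [0, 0, 0]], [0, [-78, 131, 0], [0, 0, 0]], [0, [-78, 131, 0], [0, 0, 0]]]'

```text
time_s: 6.95
ee_pos: [445.9, -92.5, 199.1]
ee_rot: [180.0, 0.0, 5.0]
force: [0.4, 0.2, -0.4]
gripper_width: 91.4
```

```bash
python3 -c "
from h import *
go(443,-98,200,5)
snap('wrist','w5.png')
go(443,-98,200,5)"
```

```text
t 6.95 pos [445.9 -92.5 199.1] rot [180.   0.   5.] w 91.4 shift [-3.4  5.2 -0.9] dist 6 turn [0. 0. 0.]
t 7.0 pos [446.7 -91.4 199.1] rot [-180.    -0.     5.1] w 91.1 shift [-4.2  6.2 -0.9] dist 8 turn [-0. -0.  0.]
```

View pics/w5.png

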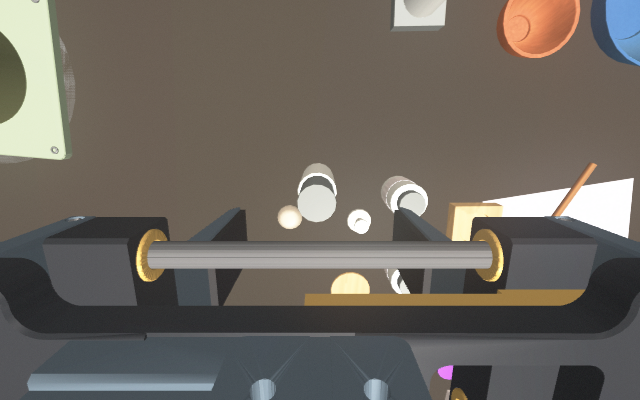

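```bash
python3 - <<'E'
from h import *
d=load('w5.png')
print(unproj(d,317,203,135),unproj(d,412,204,74))
go(443.5,-97.5,100,5)
E
```

```text
[443.6 -99.1 135. ] [ 555.6 -107.1   74. ]
t 7.0 pos [446.7 -91.4 199.1] rot [-180.    -0.     5.1] w 91.1 shift [-3.7  5.8 99.1] dist 99 turn [-0. -0.  0.]
```

drive_tool --series '[[0, [-3, 7, 10], [0, 0, 0]], [0, [-3, 7, 50], [0, 0, 0]], [0, [-3, 7, 90], [0, 0, 0]], [0, [-3, 7, 99], [0, 0, 0]], [0, [-3, 7, 99], [0, 0, 0]]]' --squeeze 8

```text
time_s: 7.5
ee_pos: [443.7, -97.5, 98.7]
ee_rot: [-179.9, 0.2, 5.3]
force: [0.3, 0.3, 0.6]
gripper_width: 91.0
```

drive_tool --series '[[1, [0, 0, 0], [0, 0, 0]], [1, [0, 0, 0], [0, 0, 0]], [1, [0, 0, 0], [0, 0, 0]], [1, [0, 0, 0], [0, 0, 0]], [1, [0, 0, 0], [0, 0, 0]]]'

```text
time_s: 8.0
ee_pos: [444.8, -98.4, 100.6]
ee_rot: [180.0, -0.1, 5.2]
force: [0.3, -0.1, 0.3]
gripper_width: 53.9
```

drive_tool --series '[[1, [0, 0, 0], [0, 0, 0]], [1, [0, 0, 0], [0, 0, 0]], [1, [0, 0, 0], [0, 0, 0]], [1, [0, 0, -3], [0, 0, 0]], [1, [0, 0, -8], [0, 0, 0]]]'

```text
time_s: 8.5
ee_pos: [444.2, -98.2, 108.1]
ee_rot: [-180.0, 0.0, 5.2]
force: [-0.3, -0.6, -0.0]
gripper_width: 36.7
```

drive_tool --series '[[1, [0, 0, -8], [0, 0, 0]], [1, [0, 0, -18], [0, 0, 0]], [1, [0, 0, -28], [0, 0, 0]], [1, [0, 0, -40], [0, 0, 0]], [1, [0, 0, -60], [0, 0, 0]]]'

```text
time_s: 9.0
ee_pos: [443.9, -98.1, 168.7]
ee_rot: [-180.0, 0.1, 5.2]
force: [0.8, -0.6, -1.4]
gripper_width: 36.8
```

```bash
python3 -c "
from h import *
snap('scene','s6.png');
go(671.5,-147,150,5)
b=cv2.imread('pics/s6.png')[120:260,200:360]
cv2.imwrite('pics/c6.png',cv2.resize(b,(640,560),interpolation=2))"
```

```text
t 9.05 pos [446.5 -98.8 172.4] rot [179.9  -0.3   5.2] w 36.8 shift [219.5  68.4  23.8] dist 231 turn [ 0. -0.  0.]
```

View pics/c6.png

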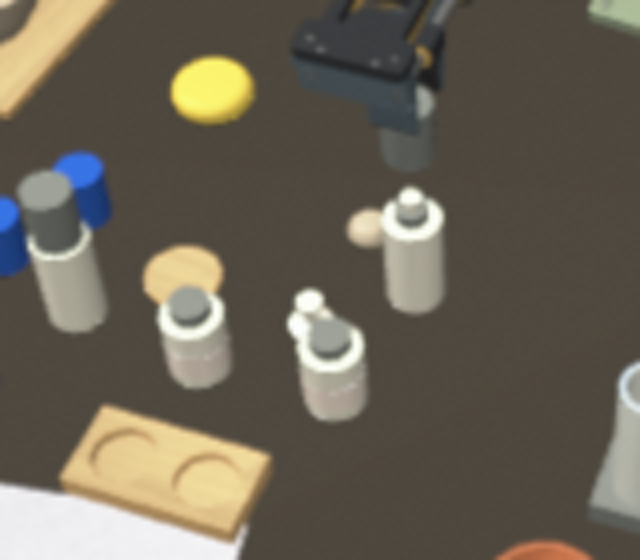

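```bash
python3 -c "
from h import *
d=load('s6.png')
for u,v in[(138,460),(214,486)]: print(unproj(d,200+(u+.5)/4-.5,120+(v+.5)/4-.5,20))
t=load('top0.png')
for u,v in[(513,40),(572,34)]: print(unproj(t,145+(u+.5)/2.286-.5,110+(v+.5)/2.286-.5,20))
im=cv2.imread('pics/top0.png')[105:150,345:420]; cv2.imwrite('pics/r0.png',cv2.resize(im,(750,450),interpolation=2))
"
```

```text
[ 676.3 -199.    20. ]
[ 672.7 -139.6   20. ]
[ 675.3 -147.3   20. ]
[ 682.8 -213.6   20. ]
```

View pics/r0.png

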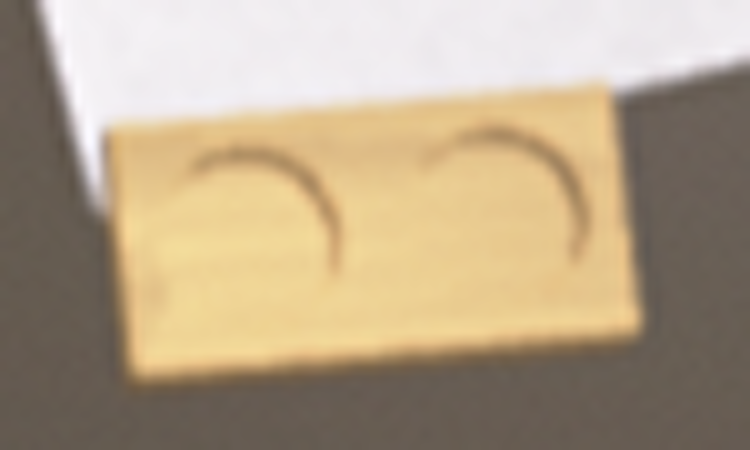

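```bash
python3 -c "
from h import *
go(675,-215,160,5)"
```

```text
t 9.05 pos [446.5 -98.8 172.4] rot [179.9  -0.3   5.2] w 36.8 shift [216.9 136.5  13.9] dist 257 turn [ 0. -0.  0.]
```

drive_tool --series '[[1, [38, 24, 0], [0, 0, 0]], [1, [78, 49, 0], [0, 0, 0]], [1, [118, 74, 0], [0, 0, 0]], [1, [158, 100, 0], [0, 0, 0]], [1, [195, 122, 10], [0, 0, 0]]]'

```text
time_s: 9.55
ee_pos: [652.6, -203.6, 159.5]
ee_rot: [179.9, -0.2, 5.2]
force: [0.1, 0.6, 0.3]
gripper_width: 37.4
```

drive_tool --series '[[1, [15, 10, 0], [0, 0, 0]], [1, [20, 13, 0], [0, 0, 0]], [1, [20, 13, 0], [0, 0, 0]], [1, [20, 13, 0], [0, 0, 0]], [1, [20, 13, 0], [0, 0, 0]]]'

```text
time_s: 10.05
ee_pos: [670.0, -212.6, 159.0]
ee_rot: [180.0, -0.0, 5.2]
force: [-0.1, 0.4, 0.1]
gripper_width: 37.0
```

```bash
python3 -c "
from h import *
d=snap('wrist','w7.png');print(d['origin'],d['orientation'])
go(675,-215,160,5)"
```

```text
[ 663.3 -146.7  361.8] [166.3  -0.    5.2]
t 10.1 pos [ 670.1 -212.7  159.1] rot [180.   -0.    5.2] w 37.3 shift [ 4.6  2.8 -0.9] dist 5 turn [ 0. -0.  0.]
```

View pics/w7.png

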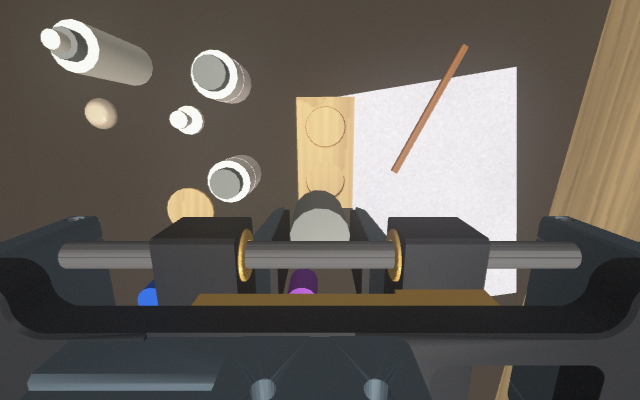

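```bash
python3 -c "
from h import *
d=load('w7.png')
im=cv2.imread('pics/w7.png')[80:230,270:390]; cv2.imwrite('pics/w7z.png',cv2.resize(im,(480,600),interpolation=2))
for p in [(325,127),(326,181),(296.5,97),(354,97)]: print(unproj(d,*p,20))
print(unproj(d,320,224,194))
"
```

```text
[ 670.2 -148.6   20. ]
[ 677.4 -211.3   20. ]
[ 635.3 -119.    20. ]
[ 699.4 -113.1   20. ]
[ 669.2 -205.3  194. ]
```

View pics/w7z.png

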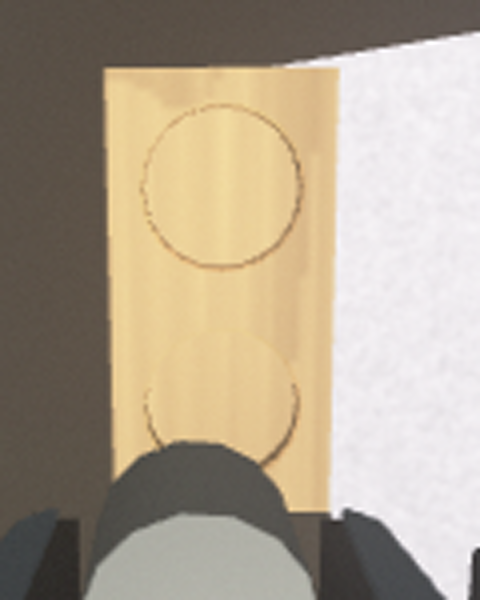

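drive_tool --series '[[1, [6.5, -0.5, 20], [0, 0, 0]], [1, [6.5, -0.5, 60], [0, 0, 0]], [1, [6.5, -0.5, 100], [0, 0, 0]], [1, [6.5, -0.5, 110], [0, 0, 0]], [1, [6.5, -0.5, 112], [0, 0, 0]]]'

```text
time_s: 10.6
ee_pos: [676.2, -211.6, 45.3]
ee_rot: [-179.9, 0.1, 5.2]
force: [0.2, 0.6, -0.4]
gripper_width: 36.8
```

drive_tool --series '[[1, [0, 0, 5], [0, 0, 0]], [1, [0, 0, 10], [0, 0, 0]], [1, [0, 0, 15], [0, 0, 0]], [1, [0, 0, 19], [0, 0, 0]], [1, [0, 0, 21], [0, 0, 0]]]'

```text
time_s: 11.1
ee_pos: [677.2, -212.1, 25.0]
ee_rot: [-180.0, 0.0, 5.2]
force: [-1.7, 0.2, 6.4]
gripper_width: 36.9
```

```bash
python3 -c "
from h import *
snap('scene','s8.png')
go(676.5,-211.5,25.6,5)
b=cv2.imread('pics/s8.png')[160:290,170:330]
cv2.imwrite('pics/c8.png',cv2.resize(b,(640,520),interpolation=2))
"
```

```text
t 11.15 pos [ 677.2 -212.1   25.2] rot [-180.     0.     5.2] w 36.7 shift [-0.6 -0.7 -0.4] dist 1 turn [-0.  0.  0.]
```

View pics/c8.png

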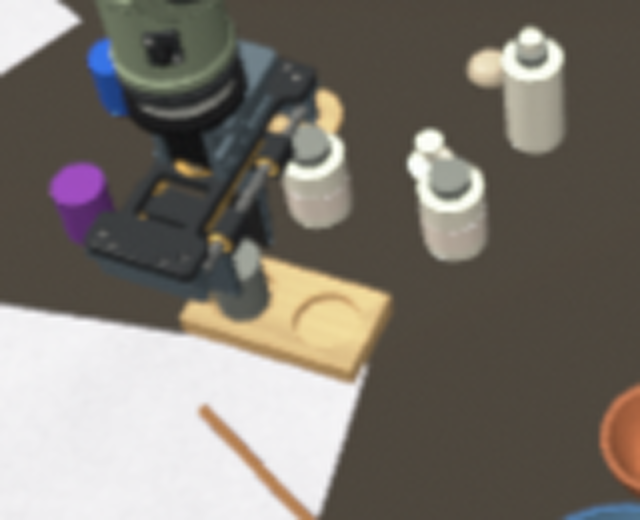

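drive_tool --series '[[0.3, [0, 0, 0], [0, 0, 0]], [0.3, [0, 0, -1], [0, 0, 0]], [0.3, [0, 0, -1], [0, 0, 0]], [0.3, [0, 0, -1], [0, 0, 0]], [0.3, [0, 0, -1], [0, 0, 0]]]'

```text
time_s: 11.65
ee_pos: [677.3, -212.1, 26.1]
ee_rot: [-180.0, -0.0, 5.2]
force: [-0.7, 0.5, 0.3]
gripper_width: 63.7
```

drive_tool --series '[[0.3, [0, 0, -20], [0, 0, 0]], [0.3, [0, 0, -60], [0, 0, 0]], [0, [0, 0, -105], [0, 0, 0]], [0, [0, 0, -150], [0, 0, 0]], [0, [0, 0, -173], [0, 0, 0]]]'

```text
time_s: 12.15
ee_pos: [678.8, -212.6, 204.3]
ee_rot: [179.8, -0.4, 5.2]
force: [-0.6, -0.2, 0.2]
gripper_width: 85.0
```

```bash
python3 -c "
from h import *
snap('scene','s9.png')
go(568.5,-322.5,198,5)
b=cv2.imread('pics/s9.png')[160:290,170:330]
cv2.imwrite('pics/c9.png',cv2.resize(b,(640,520),interpolation=2))
"
```

```text
t 12.2 pos [ 680.1 -213.   207.3] rot [179.7  -0.7   5.2] w 88.8 shift [-121.2   98.8    8.4] dist 157 turn [ 0. -0.  0.]
```

View pics/c9.png

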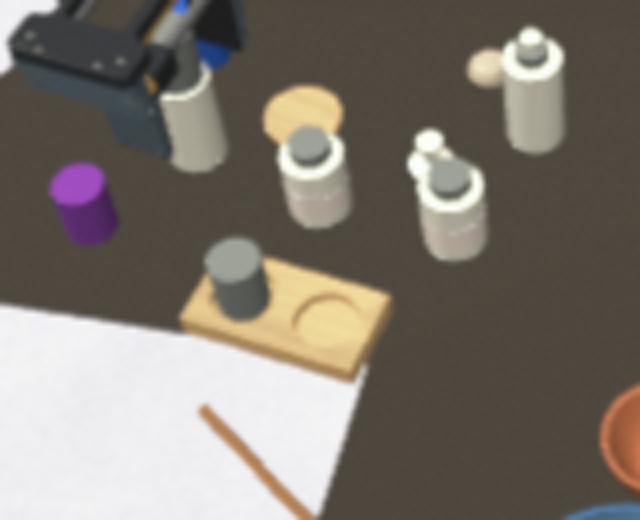

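Cap 1 sits in pocket 1. Now the second sprayer.

drive_tool --series '[[0, [-35, 29, 0], [0, 0, 0]], [0, [-72, 60, 0], [0, 0, 0]], [0, [-105, 87, 2], [0, 0, 0]], [0, [-119, 98, 5], [0, 0, 0]], [0, [-119, 98, 5], [0, 0, 0]]]'

```text
time_s: 12.7
ee_pos: [565.8, -321.9, 193.5]
ee_rot: [-180.0, 0.1, 5.0]
force: [0.2, 0.2, 0.2]
gripper_width: 91.2
```

```bash
python3 -c "
from h import *
snap('wrist','w10.png')
go(568.5,-322.5,100,5)"
```

```text
t 12.75 pos [ 567.3 -320.7  193.7] rot [-179.9   -0.     5.1] w 90.9 shift [ 1.   2.  93.7] dist 94 turn [-0. -0.  0.]
```

View pics/w10.png

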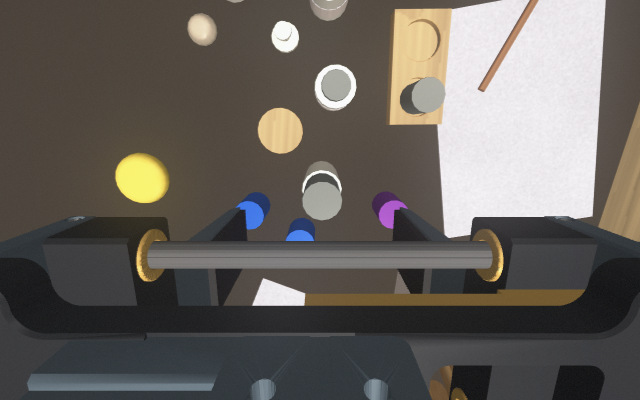

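```bash
python3 -c "
from h import *
d=load('w10.png')
print(unproj(d,322,200.5,135),unproj(d,336,84,74))"
```

```text
[ 567.8 -324.1  135. ] [ 573.  -213.2   74. ]
```

drive_tool --series '[[0, [0.5, 3, 10], [0, 0, 0]], [0, [0.5, 3, 50], [0, 0, 0]], [0, [0.5, 3, 84], [0, 0, 0]], [0, [0.5, 3, 93], [0, 0, 0]], [0, [0.5, 3, 93], [0, 0, 0]]]' --squeeze 8

```text
time_s: 13.25
ee_pos: [568.5, -322.0, 99.1]
ee_rot: [-179.9, 0.2, 5.3]
force: [0.5, 0.0, 0.8]
gripper_width: 91.2
```

drive_tool --series '[[1, [0, 0, 0], [0, 0, 0]], [1, [0, 0, 0], [0, 0, 0]], [1, [0, 0, 0], [0, 0, 0]], [1, [0, 0, 0], [0, 0, 0]], [1, [0, 0, 0], [0, 0, 0]]]'

```text
time_s: 13.75
ee_pos: [568.7, -323.6, 101.8]
ee_rot: [180.0, -0.1, 5.2]
force: [-0.7, 0.3, -0.5]
gripper_width: 54.2
```

drive_tool --series '[[1, [0, 0, 0], [0, 0, 0]], [1, [0, 0, 0], [0, 0, 0]], [1, [0, 0, 0], [0, 0, 0]], [1, [0, 0, -3], [0, 0, 0]], [1, [0, 0, -8], [0, 0, 0]]]'

```text
time_s: 14.25
ee_pos: [568.3, -323.3, 109.0]
ee_rot: [-180.0, 0.0, 5.2]
force: [-0.7, -0.4, 0.4]
gripper_width: 36.7
```

drive_tool --series '[[1, [0, 0, -8], [0, 0, 0]], [1, [0, 0, -18], [0, 0, 0]], [1, [0, 0, -28], [0, 0, 0]], [1, [0, 0, -40], [0, 0, 0]], [1, [0, 0, -60], [0, 0, 0]]]'

```text
time_s: 14.75
ee_pos: [567.9, -323.1, 169.4]
ee_rot: [-179.9, 0.1, 5.2]
force: [-0.2, -0.0, -0.2]
gripper_width: 36.3
```

```bash
python3 -c "
from h import *
snap('scene','s11.png');
go(670.5,-148,160,5)
b=cv2.imread('pics/s11.png')[110:250,160:320]
cv2.imwrite('pics/c11.png',cv2.resize(b,(640,560),interpolation=2))"
```

```text
t 14.8 pos [ 570.1 -324.4  174. ] rot [179.8  -0.3   5.2] w 36.2 shift [ 116.  -166.6   14. ] dist 203 turn [ 0. -0.  0.]
```

View pics/c11.png

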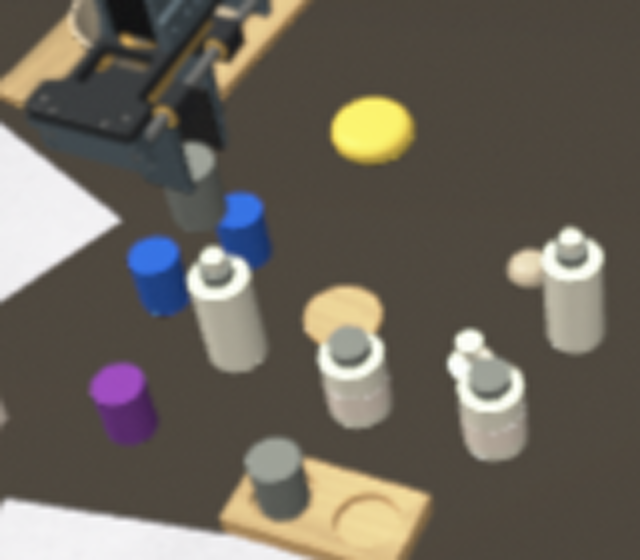

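drive_tool --series '[[1, [25, -36, 0], [0, 0, 0]], [1, [50, -72, 0], [0, 0, 0]], [1, [78, -112, 0], [0, 0, 0]], [1, [104, -150, 5], [0, 0, 0]], [1, [116, -166, 10], [0, 0, 0]]]'

```text
time_s: 15.3
ee_pos: [670.7, -143.8, 159.4]
ee_rot: [-179.9, -0.1, 5.4]
force: [0.2, -0.2, -0.0]
gripper_width: 36.1
```

drive_tool --series '[[1, [0, 0, 10], [0, 0, 0]], [1, [0, 0, 40], [0, 0, 0]], [1, [0, 0, 80], [0, 0, 0]], [1, [0, 0, 80], [0, 0, 0]], [1, [0, 0, 80], [0, 0, 0]]]'

```text
time_s: 15.8
ee_pos: [668.2, -148.8, 79.0]
ee_rot: [-180.0, 0.1, 5.1]
force: [1.4, 0.0, 0.4]
gripper_width: 36.8
```

```bash
python3 -c "
from h import *
go(670.5,-148,26,5)"
```

```text
t 15.8 pos [ 668.2 -148.8   79. ] rot [-180.     0.1    5.1] w 36.8 shift [ 2.5 -0.6 53. ] dist 53 turn [-0.  0.  0.]
```

drive_tool --series '[[1, [2.5, -0.5, 20], [0, 0, 0]], [1, [2.5, -0.5, 36], [0, 0, 0]], [1, [2.5, -0.5, 44], [0, 0, 0]], [1, [2.5, -0.5, 50], [0, 0, 0]], [1, [2.5, -0.5, 53.5], [0, 0, 0]]]'

```text
time_s: 16.3
ee_pos: [672.1, -147.4, 26.7]
ee_rot: [180.0, -0.1, 5.2]
force: [-0.0, -0.3, 0.9]
gripper_width: 36.4
```

drive_tool --series '[[1, [0, 0, 0], [0, 0, 0]], [0.3, [0, 0, 0], [0, 0, 0]], [0.3, [0, 0, -1], [0, 0, 0]], [0.3, [0, 0, -1], [0, 0, 0]], [0.3, [0, 0, -1], [0, 0, 0]]]'

```text
time_s: 16.8
ee_pos: [671.5, -146.9, 26.9]
ee_rot: [180.0, -0.0, 5.2]
force: [-0.4, -0.1, -0.8]
gripper_width: 63.4
```

drive_tool --series '[[0.3, [0, 0, -5], [0, 0, 0]], [0.3, [0, 0, -20], [0, 0, 0]], [0.3, [0, 0, -60], [0, 0, 0]], [0, [0, 0, -105], [0, 0, 0]], [0, [0, 10, -150], [0, 0, 0]]]'

```text
time_s: 17.3
ee_pos: [672.1, -155.8, 179.7]
ee_rot: [-180.0, -0.1, 5.3]
force: [-0.2, -0.2, 0.6]
gripper_width: 77.2
```

```bash
python3 -c "
from h import *
snap('scene','s12.png')
b=cv2.imread('pics/s12.png')[110:280,160:340]
cv2.imwrite('pics/c12.png',cv2.resize(b,(630,595),interpolation=2))
snap('wrist','w12.png')
go(568,-323.5,180,5)"
```

```text
t 17.4 pos [ 676.5 -158.8  186.5] rot [179.7  -0.9   5.2] w 84.8 shift [-123.   154.2    5.5] dist 197 turn [ 0. -0.  0.]
```

View pics/c12.png

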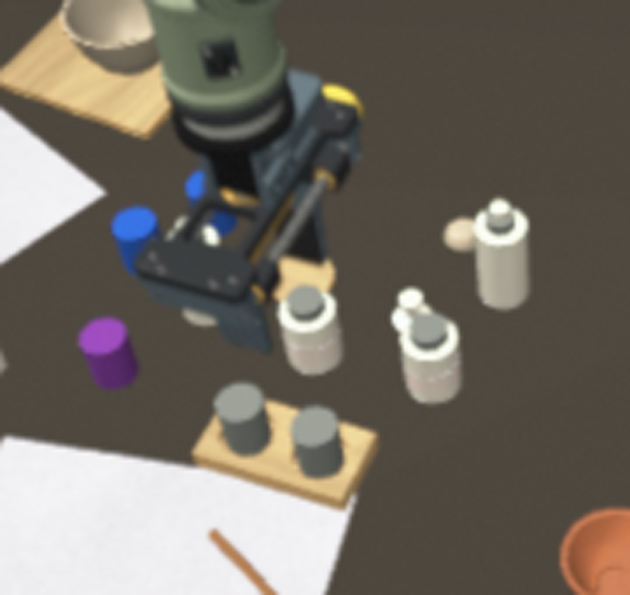

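View pics/w12.png

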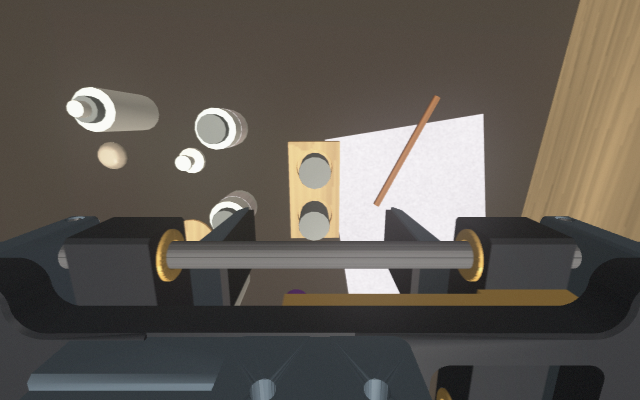

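```bash
python3 -c "
from h import *
d=load('w12.png')
im=cv2.imread('pics/w12.png')[135:245,280:350]; cv2.imwrite('pics/w12z.png',cv2.resize(im,(380,597),interpolation=2))
print(unproj(d,314.5,170.5,60),unproj(d,314,226,60))"
```

```text
[ 671.2 -145.7   60. ] [ 676.5 -213.4   60. ]
```

View pics/w12z.png

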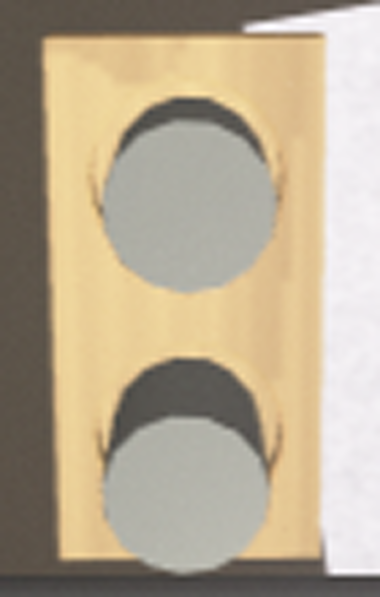

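drive_tool --series '[[0, [-30, 38, 0], [0, 0, 0]], [0, [-60, 76, 0], [0, 0, 0]], [0, [-90, 114, 0], [0, 0, 0]], [0, [-112, 142, 0], [0, 0, 0]], [0, [-121, 153, 0], [0, 0, 0]]]' --squeeze 25

```text
time_s: 17.9
ee_pos: [563.6, -322.9, 177.3]
ee_rot: [179.9, 0.0, 5.0]
force: [0.3, -0.5, 0.3]
gripper_width: 91.2
```

drive_tool --series '[[0, [0, 0, 10], [0, 0, 0]], [0, [0, 0, 30], [0, 0, 0]], [0, [0, 0, 50], [0, 0, 0]], [0, [0, 0, 50], [0, 0, 0]], [0, [0, 0, 50], [0, 0, 0]]]'

```text
time_s: 18.4
ee_pos: [566.4, -318.8, 126.3]
ee_rot: [-179.9, 0.0, 5.3]
force: [0.3, -0.3, 0.8]
gripper_width: 91.2
```

```bash
python3 -c "
from h import *
go(568,-323.5,50,5)"
```

```text
t 18.4 pos [ 566.4 -318.8  126.3] rot [-179.9    0.     5.3] w 91.2 shift [ 1.2  4.9 76.3] dist 76 turn [-0.  0.  0.]
```

drive_tool --series '[[0, [1, 4.5, 20], [0, 0, 0]], [0, [1, 4.5, 55], [0, 0, 0]], [0, [1, 4.5, 76], [0, 0, 0]], [0, [1, 4.5, 76], [0, 0, 0]], [1, [1, 4.5, 76], [0, 0, 0]]]'

```text
time_s: 18.9
ee_pos: [568.3, -324.6, 52.0]
ee_rot: [179.9, -0.1, 5.2]
force: [-0.3, -0.2, 0.6]
gripper_width: 85.5
```

drive_tool --series '[[1, [0, 0, 0], [0, 0, 0]], [1, [0, 0, 0], [0, 0, 0]], [1, [0, 0, 0], [0, 0, 0]], [1, [0, 0, 0], [0, 0, 0]], [1, [0, 0, 0], [0, 0, 0]]]'

```text
time_s: 19.4
ee_pos: [567.2, -324.7, 50.9]
ee_rot: [180.0, -0.0, 5.2]
force: [0.2, 0.5, 0.4]
gripper_width: 45.8
```

drive_tool --series '[[1, [0, 0, 0], [0, 0, 0]], [1, [0, 0, 0], [0, 0, 0]], [1, [0, 0, -20], [0, 0, 0]], [1, [0, 0, -60], [0, 0, 0]], [1, [0, 0, -100], [0, 0, 0]]]'

```text
time_s: 19.9
ee_pos: [566.0, -324.0, 150.2]
ee_rot: [-179.9, 0.2, 5.2]
force: [0.8, -0.6, -1.3]
gripper_width: 41.2
```

```bash
python3 -c "
from h import *
C=np.array([532,274.5]);a=np.deg2rad(5.5)
for i,(x,y) in enumerate([(-36,-72),(-36,0),(-36,72),(36,-72),(36,0),(36,72)]): print(i+1,C+[x*np.cos(a)-y*np.sin(a),x*np.sin(a)+y*np.cos(a)])
go(489,343,200,5)
snap('scene','s13.png')"
```

```text
1 [503.1 199.4]
2 [496.2 271. ]
3 [489.3 342.7]
4 [574.7 206.3]
5 [567.8 278. ]
6 [560.9 349.6]
t 19.9 pos [ 566.  -324.   150.2] rot [-179.9    0.2    5.2] w 41.2 shift [ -16.3 -671.4  -48.2] dist 673 turn [-0.  0.  0.]
```

View pics/s13.png

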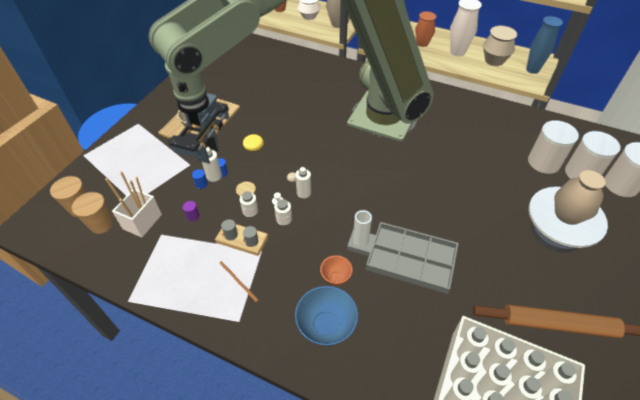

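drive_tool --series '[[1, [0, -5, -40], [0, 0, 0]], [1, [-1, -40, -75], [0, 0, 0]], [1, [-2, -85, -80], [0, 0, 0]], [1, [-3, -132, -80], [0, 0, 0]], [1, [-4, -180, -80], [0, 0, 0]]]'

```text
time_s: 20.45
ee_pos: [546.0, -144.3, 230.3]
ee_rot: [-180.0, 0.0, 5.2]
force: [0.1, -0.2, -2.3]
gripper_width: 41.3
```

drive_tool --series '[[1, [-1, -48, 0], [0, 0, 0]], [1, [-2, -96, 0], [0, 0, 0]], [1, [-3, -144, 0], [0, 0, 0]], [1, [-4, -192, 0], [0, 0, 0]], [1, [-5, -240, 0], [0, 0, 0]]]'

```text
time_s: 20.95
ee_pos: [519.0, 94.5, 230.1]
ee_rot: [180.0, 0.0, 5.2]
force: [0.8, -0.1, -2.0]
gripper_width: 40.8
```

```bash
python3 -c "
from h import *
go(489,343,150,5)"
```

```text
t 20.95 pos [519.   94.5 230.1] rot [180.    0.    5.2] w 40.8 shift [  -7.3 -250.2   80.1] dist 263 turn [0. 0. 0.]
```

drive_tool --series '[[1, [-1, -48, 0], [0, 0, 0]], [1, [-3, -96, 0], [0, 0, 0]], [1, [-4, -144, 0], [0, 0, 0]], [1, [-6, -192, 20], [0, 0, 0]], [1, [-7, -230, 50], [0, 0, 0]]]'

```text
time_s: 21.45
ee_pos: [492.5, 324.0, 181.7]
ee_rot: [-179.9, -0.2, 5.3]
force: [0.8, 0.8, -3.1]
gripper_width: 41.3
```

drive_tool --series '[[1, [0, -14, 20], [0, 0, 0]], [1, [0, -14, 30], [0, 0, 0]], [1, [0, -14, 30], [0, 0, 0]], [1, [0, -14, 30], [0, 0, 0]], [1, [0, -14, 30], [0, 0, 0]]]'

```text
time_s: 21.95
ee_pos: [492.0, 334.2, 152.5]
ee_rot: [-179.9, -0.1, 5.1]
force: [0.3, 0.1, -0.9]
gripper_width: 41.4
```

```bash
python3 -c "
from h import *
go(489.3,342.7,55,5)
d=snap('wrist','w14.png')"
```

```text
t 21.95 pos [492.  334.2 152.5] rot [-179.9   -0.1    5.1] w 41.4 shift [-2.1 -8.6 97.5] dist 98 turn [-0. -0.  0.]
```

View pics/w14.png

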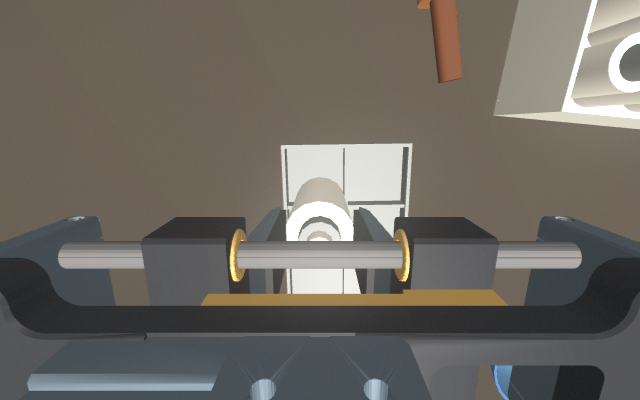

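```bash
python3 -c "
from h import *
d=load('w14.png')
print(unproj(d,281,144.5,26),unproj(d,411,144,26),unproj(d,344.5,204,26))"
```

```text
[444.9 374.9  26. ] [590.1 388.5  26. ] [523.4 312.5  26. ]
```

drive_tool --series '[[1, [-3.5, -7.5, 20], [0, 0, 0]], [1, [-3.5, -7.5, 50], [0, 0, 0]], [1, [-3.5, -7.5, 80], [0, 0, 0]], [1, [-3.5, -7.5, 90], [0, 0, 0]], [1, [-3.5, -7.5, 95], [0, 0, 0]]]'

```text
time_s: 22.5
ee_pos: [486.9, 341.6, 55.8]
ee_rot: [180.0, 0.0, 5.2]
force: [-0.0, -0.1, -1.3]
gripper_width: 41.5
```

drive_tool --series '[[1, [0, 0, 1], [0, 0, 0]], [1, [0, 0, 2], [0, 0, 0]], [1, [0, 0, 3], [0, 0, 0]], [1, [0, 0, 3], [0, 0, 0]], [1, [0, 0, 3], [0, 0, 0]]]'

```text
time_s: 23.0
ee_pos: [488.0, 342.9, 54.7]
ee_rot: [-179.9, -0.2, 5.2]
force: [1.8, 0.7, 6.2]
gripper_width: 41.1
```

Contact on the cell floor; release and rise.

drive_tool --series '[[0.3, [0, 0, 0], [0, 0, 0]], [0.3, [0, 0, -2], [0, 0, 0]], [0.3, [0, 0, -2], [0, 0, 0]], [0.3, [0, 0, -2], [0, 0, 0]], [0.3, [0, 0, -2], [0, 0, 0]]]'

```text
time_s: 23.5
ee_pos: [486.4, 342.0, 54.6]
ee_rot: [180.0, 0.0, 5.2]
force: [0.3, 0.2, 0.2]
gripper_width: 64.1
```

drive_tool --series '[[0.3, [0, 0, -20], [0, 0, 0]], [0.3, [0, 0, -60], [0, 0, 0]], [0.3, [0, 0, -105], [0, 0, 0]], [0, [0, 20, -148], [0, 0, 0]], [0, [0, 60, -160], [0, 0, 0]]]'

```text
time_s: 24.0
ee_pos: [494.3, 284.8, 219.9]
ee_rot: [-179.7, -0.5, 5.4]
force: [1.2, -1.8, -0.2]
gripper_width: 77.2
```

```bash
python3 -c "
from h import *
go(443.5,-98,200,5)
snap('scene','s15.png')"
```

```text
t 24.0 pos [494.3 284.8 219.9] rot [-179.7   -0.5    5.4] w 77.2 shift [-86.8 376.4  17.4] dist 387 turn [-0. -0.  0.]
```

View pics/s15.png

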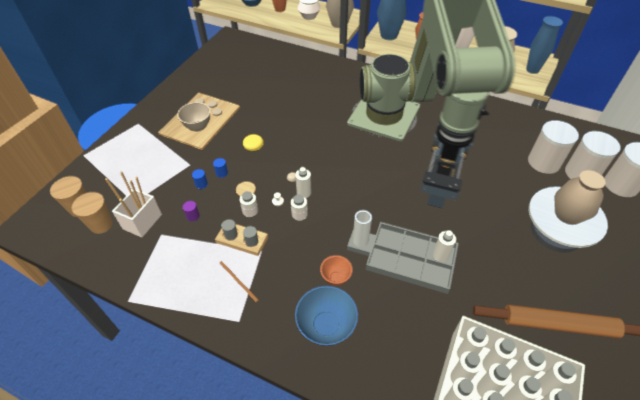

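```bash
python3 -c "
from h import *
d=load('s15.png')
b=cv2.imread('pics/s15.png')[155:235,230:330]
cv2.imwrite('pics/c15.png',cv2.resize(b,(750,600),interpolation=2))"
```

```text
(no output)
```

View pics/c15.png

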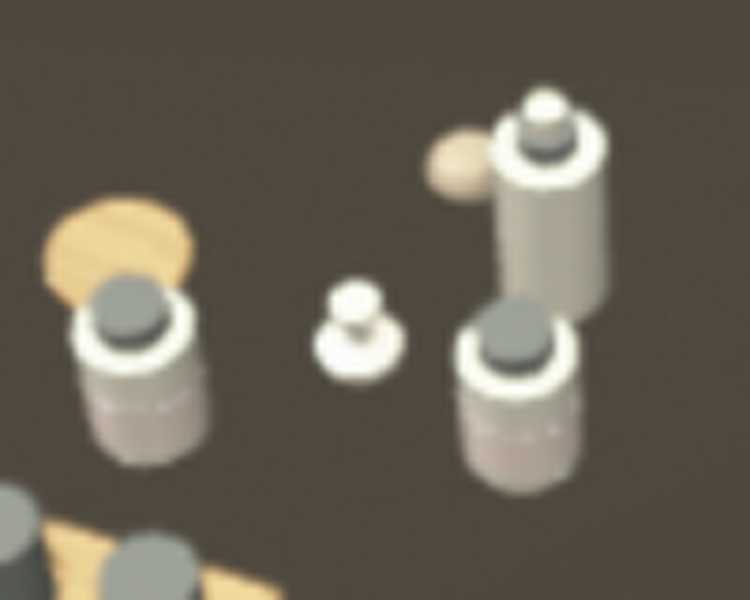

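```bash
python3 -c "
from h import *
d=load('s15.png')
f=lambda u,v,z: print(unproj(d,230+(u+.5)/7.5-.5,155+(v+.5)/7.5-.5,z))
f(515,330,74); f(129,304,74); f(546,107,108)
go(443.5,-98,200,5)"
```

```text
[522.7 -72.9  74. ]
[ 573.1 -211.8   74. ]
[443.  -98.3 108. ]
t 24.05 pos [494.3 277.4 220.1] rot [179.9  -0.5   5.2] w 80.7 shift [-84.7 369.2  20.3] dist 379 turn [ 0. -0.  0.]
```

drive_tool --series '[[0.3, [-10, 48, 0], [0, 0, 0]], [0.3, [-21, 95, 5], [0, 0, 0]], [0.3, [-32, 142, 10], [0, 0, 0]], [0.3, [-43, 190, 15], [0, 0, 0]], [0.3, [-54, 238, 20], [0, 0, 0]]]'

```text
time_s: 24.55
ee_pos: [459.1, 38.7, 194.4]
ee_rot: [180.0, 0.0, 5.2]
force: [0.5, -0.6, 0.2]
gripper_width: 63.9
```

drive_tool --series '[[0.3, [-11, 48, 0], [0, 0, 0]], [0.3, [-22, 95, 0], [0, 0, 0]], [0.3, [-28, 123, 0], [0, 0, 0]], [0.3, [-30, 131, 10], [0, 0, 0]], [0.3, [-30, 131, 30], [0, 0, 0]]]'

```text
time_s: 25.05
ee_pos: [442.7, -93.8, 165.0]
ee_rot: [180.0, -0.2, 5.1]
force: [-0.5, 0.4, 0.5]
gripper_width: 64.0
```

drive_tool --series '[[0.3, [0, 0, 10], [0, 0, 0]], [0.3, [0, 0, 20], [0, 0, 0]], [0.3, [0, 0, 20], [0, 0, 0]], [0.3, [0, 0, 20], [0, 0, 0]], [0.3, [0, 0, 20], [0, 0, 0]]]'

```text
time_s: 25.55
ee_pos: [442.6, -92.6, 145.5]
ee_rot: [180.0, -0.1, 5.3]
force: [0.1, 0.4, 0.9]
gripper_width: 63.7
```

```bash
python3 -c "
from h import *
go(443.5,-98.5,51,5)
d=snap('wrist','w16.png')"
```

```text
t 25.55 pos [442.6 -92.6 145.5] rot [180.   -0.1   5.3] w 63.7 shift [ 0.2  6.  94.5] dist 95 turn [ 0. -0.  0.]
```

View pics/w16.png

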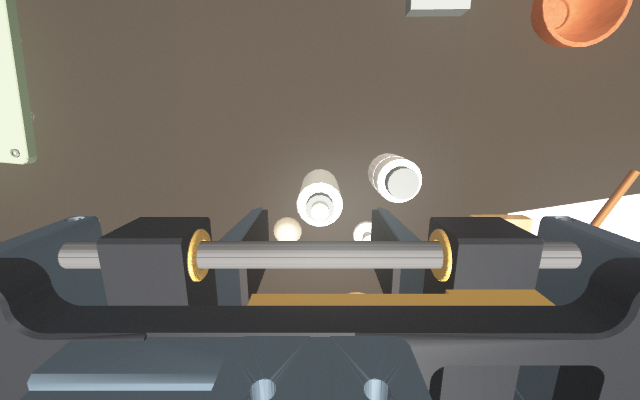

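```bash
python3 -c "
from h import *
d=load('w16.png')
print(unproj(d,319,211,108),unproj(d,402.5,183,74))"
```

```text
[442.4 -98.8 108. ] [520.9 -73.7  74. ]
```

drive_tool --series '[[0.3, [0.5, 6, 15], [0, 0, 0]], [0.3, [0.5, 6, 50], [0, 0, 0]], [0.3, [0.5, 6, 85], [0, 0, 0]], [0.3, [0.5, 6, 94], [0, 0, 0]], [0.3, [0.5, 6, 94], [0, 0, 0]]]' --squeeze 25

```text
time_s: 26.1
ee_pos: [442.5, -98.5, 50.4]
ee_rot: [-180.0, 0.1, 5.2]
force: [1.1, 0.1, -0.0]
gripper_width: 63.7
```

drive_tool --series '[[1, [0, 0, 0], [0, 0, 0]], [1, [0, 0, 0], [0, 0, 0]], [1, [0, 0, 0], [0, 0, 0]], [1, [0, 0, 0], [0, 0, 0]], [1, [0, 0, 0], [0, 0, 0]]]'

```text
time_s: 26.6
ee_pos: [442.8, -99.0, 52.5]
ee_rot: [180.0, -0.0, 5.2]
force: [0.5, -0.2, 3.6]
gripper_width: 26.6
```

drive_tool --series '[[1, [0, 0, 0], [0, 0, 0]], [1, [0, 0, -5], [0, 0, 0]], [1, [0, 0, -30], [0, 0, 0]], [1, [0, 0, -75], [0, 0, 0]], [1, [0, 0, -120], [0, 0, 0]]]'

```text
time_s: 27.1
ee_pos: [442.4, -98.5, 172.2]
ee_rot: [-180.0, 0.1, 5.2]
force: [1.1, -0.4, -1.2]
gripper_width: 24.8
```

```bash
python3 -c "
from h import *
C=np.array([530.5,273]);a=np.deg2rad(5.5)
for i,(x,y) in enumerate([(-36,-72),(-36,0),(-36,72),(36,-72),(36,0),(36,72)]): print(i+1,C+[x*np.cos(a)-y*np.sin(a),x*np.sin(a)+y*np.cos(a)])
go(559.5,348,150,5)
snap('scene','s17.png')
b=cv2.imread('pics/s17.png')[115:255,200:360]
cv2.imwrite('pics/c17.png',cv2.resize(b,(640,560),interpolation=2))"
```

```text
1 [501.6 197.9]
2 [494.7 269.5]
3 [487.8 341.2]
4 [573.2 204.8]
5 [566.3 276.5]
6 [559.4 348.1]
t 27.1 pos [442.4 -98.5 172.2] rot [-180.     0.1    5.2] w 24.8 shift [ 157.2 -434.    22.2] dist 462 turn [-0.  0.  0.]
```

View pics/c17.png

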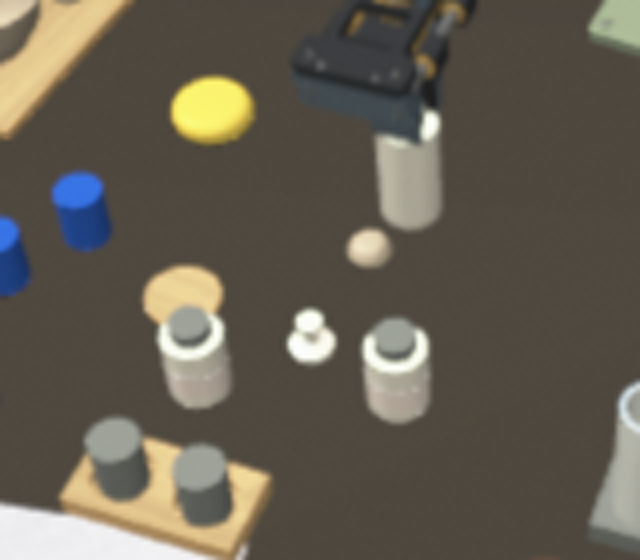

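```bash
python3 -c "
from h import *
snap('wrist','w17.png'); print(env.state()['gripper_width'])"
```

```text
25.335924639435497
```

View pics/w17.png

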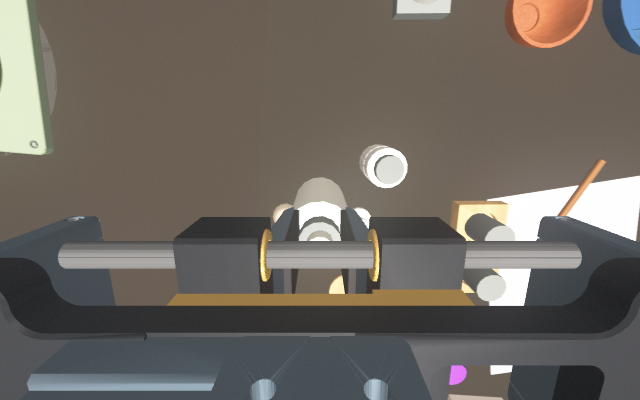

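```bash
python3 -c "
import cv2,numpy as np
a=cv2.imread('pics/w17.png')[160:320,240:400];b=cv2.imread('pics/w14.png')[160:320,240:400]
cv2.imwrite('pics/cmp.png',np.hstack([cv2.resize(x,(400,400),interpolation=2) for x in (a,b)]))
a=cv2.imread('pics/s17.png')[105:185,260:330]
cv2.imwrite('pics/c17b.png',cv2.resize(a,(525,600),interpolation=2))"
```

```text
(no output)
```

View pics/cmp.png

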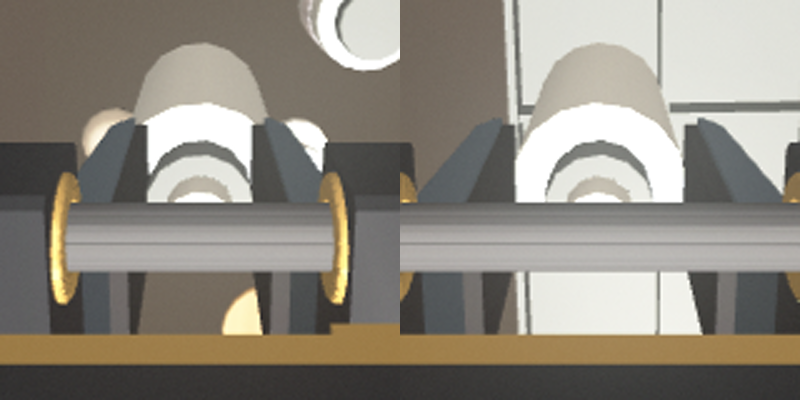

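View pics/c17b.png

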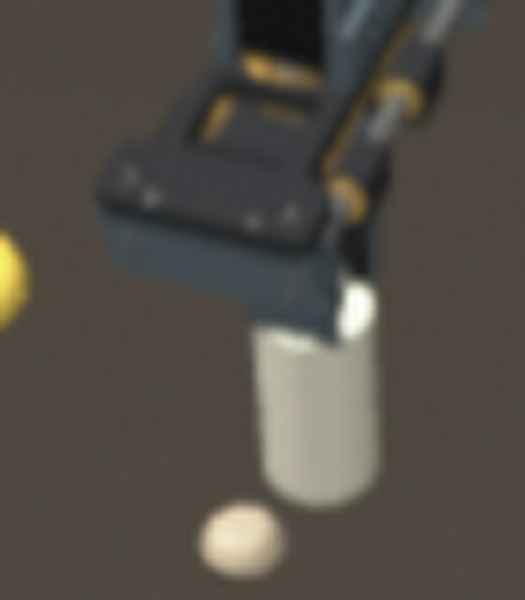

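```bash
python3 -c "
from h import *
d=load('s17.png'); print(env.state()['ee_pos'])
for z in (60,80,90,100,110,120,130): print(z,proj(d,[442.5,-98.5,z])*1., ((proj(d,[442.5,-98.5,z])-[260,105])*7.5))
for z in (165,175,185): print(z,((proj(d,[442.5,-98.5,z])-[260,105])*7.5))
w=load('w17.png')
for z in (155,160,165,170,175,180,190): 
  c=proj(w,[[442.5-22,-98.5,z],[442.5+22,-98.5,z]]); print(z,(c-[240,160])*2.5)
"
```

```text
[447.4 -99.8 177.2]
60 [[303.  179.7]] [[322.3 560. ]]
80 [[302.7 175.2]] [[320.5 526.2]]
90 [[302.6 172.9]] [[319.6 509.1]]
100 [[302.5 170.6]] [[318.7 491.7]]
110 [[302.4 168.2]] [[317.8 474.1]]
120 [[302.2 165.8]] [[316.8 456.4]]
130 [[302.1 163.4]] [[315.9 438.4]]
165 [[312.4 373.7]]
175 [[311.4 354.7]]
185 [[310.4 335.5]]
155 [[116.9 109.4]
 [251.3 120.7]]
160 [[115.4 113.6]
 [252.6 125.1]]
165 [[113.9 118. ]
 [254.  129.7]]
170 [[112.3 122.6]
 [255.4 134.5]]
175 [[110.6 127.4]
 [256.9 139.6]]
180 [[108.8 132.4]
 [258.5 144.8]]
190 [[105.  143.2]
 [261.9 156.1]]
```

```bash
python3 -c "
from h import *
d=load('s17.png')
for z in (90,100,110,120): print(z,((proj(d,[461.8,-88,z])-[260,105])*7.5))
d=load('s13.png')
for z in (80,90,100,110): print(z,((proj(d,[566+19,-324+11,z])-[180,110])*7.5))
a=cv2.imread('pics/s13.png')[110:190,180:250]
cv2.imwrite('pics/c13b.png',cv2.resize(a,(525,600),interpolation=2))
snap('scene','s18.png')
a=cv2.imread('pics/s18.png')[105:185,260:330]
cv2.imwrite('pics/c18b.png',cv2.resize(a,(525,600),interpolation=2))
d=load('s18.png')
print(env.state()['ee_pos'])
for z in (90,100,110,120): print(z,((proj(d,[447.4+19.3,-99.8+10.5,z])-[260,105])*7.5))
"
```

```text
90 [[321.6 551.3]]
100 [[320.7 534. ]]
110 [[319.7 516.5]]
120 [[318.8 498.8]]
80 [[256.3 564.5]]
90 [[251.4 547.5]]
100 [[246.5 530.3]]
110 [[241.5 512.9]]
[445.2 -99.3 174.1]
90 [[312.9 558.9]]
100 [[311.9 541.6]]
110 [[310.9 524.1]]
120 [[309.9 506.4]]
```

View pics/c13b.png

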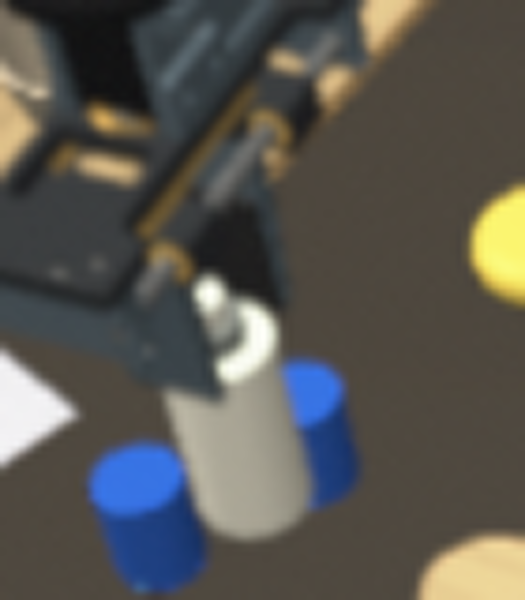

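View pics/c18b.png

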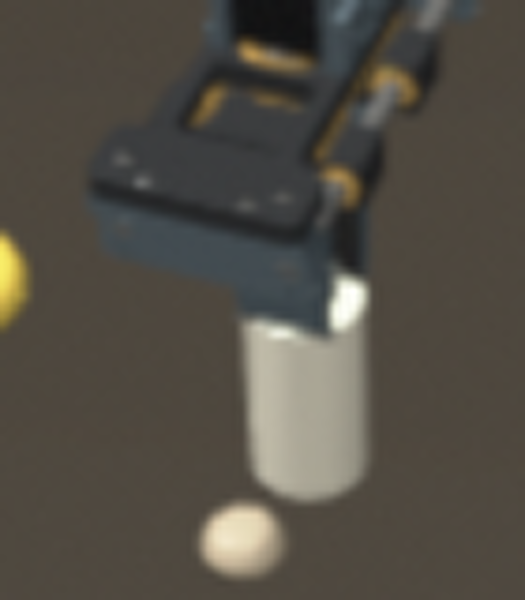

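```bash
python3 -c "
from h import *
go(559.4,348.1,235,5)"
```

```text
t 27.25 pos [445.2 -99.3 174.1] rot [179.9  -0.4   5.2] w 25.0 shift [ 154.8 -435.   -60.8] dist 466 turn [ 0. -0.  0.]
```

drive_tool --series '[[1, [0, 0, -30], [0, 0, 0]], [1, [5, -15, -58], [0, 0, 0]], [1, [17, -45, -60], [0, 0, 0]], [1, [30, -85, -60], [0, 0, 0]], [1, [45, -128, -60], [0, 0, 0]]]'

```text
time_s: 27.75
ee_pos: [475.5, 33.7, 229.6]
ee_rot: [180.0, 0.1, 5.1]
force: [1.4, -1.3, -1.7]
gripper_width: 24.8
```

drive_tool --series '[[1, [15, -43, 0], [0, 0, 0]], [1, [30, -86, 0], [0, 0, 0]], [1, [45, -129, 0], [0, 0, 0]], [1, [60, -172, 0], [0, 0, 0]], [1, [75, -215, 0], [0, 0, 0]]]'

```text
time_s: 28.25
ee_pos: [530.6, 255.3, 228.9]
ee_rot: [179.9, 0.2, 5.2]
force: [-0.1, -0.7, -0.0]
gripper_width: 25.3
```

```bash
python3 -c "
from h import *
go(559.4,348.1,150,5)"
```

```text
t 28.25 pos [530.6 255.3 228.9] rot [179.9   0.2   5.2] w 25.3 shift [ 37.4 -89.9  78.7] dist 125 turn [0. 0. 0.]
```

drive_tool --series '[[1, [14, -35, 10], [0, 0, 0]], [1, [28, -70, 30], [0, 0, 0]], [1, [36, -88, 50], [0, 0, 0]], [1, [36, -88, 70], [0, 0, 0]], [1, [36, -88, 80], [0, 0, 0]]]'

```text
time_s: 28.75
ee_pos: [557.2, 344.2, 146.4]
ee_rot: [179.8, 0.4, 5.3]
force: [-0.1, 0.1, -1.4]
gripper_width: 25.3
```

drive_tool --series '[[1, [0, 0, 0], [0, 0, 0]], [1, [0, 0, 0], [0, 0, 0]], [1, [0, 0, 0], [0, 0, 0]], [1, [0, 0, 0], [0, 0, 0]], [1, [0, 0, 0], [0, 0, 0]]]'

```text
time_s: 29.25
ee_pos: [559.6, 344.6, 151.9]
ee_rot: [-180.0, -0.1, 5.2]
force: [-0.1, 0.7, -0.6]
gripper_width: 25.3
```

```bash
python3 -c "
from h import *
go(559.4,348.1,56,5)
snap('scene','s19.png');snap('wrist','w19.png')
a=cv2.imread('pics/s19.png')[175:305,365:495]
cv2.imwrite('pics/c19.png',cv2.resize(a,(600,600),interpolation=2))"
```

```text
t 29.25 pos [559.6 344.6 151.9] rot [-180.    -0.1    5.2] w 25.3 shift [-0.  -3.4 95.9] dist 96 turn [-0. -0.  0.]
```

View pics/c19.png

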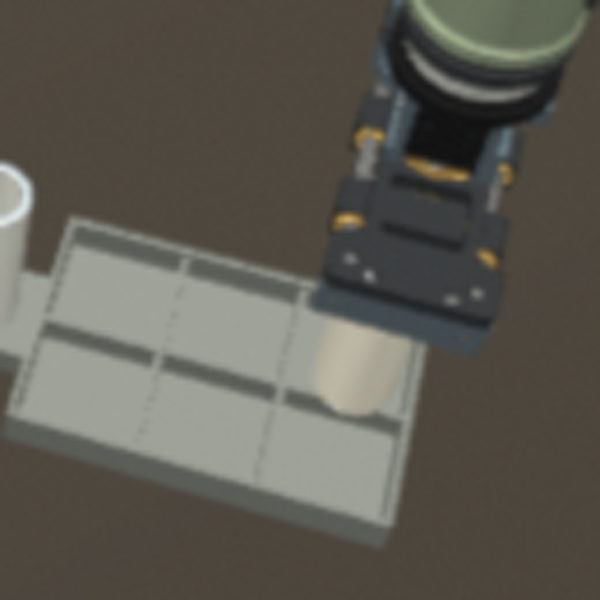

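View pics/w19.png

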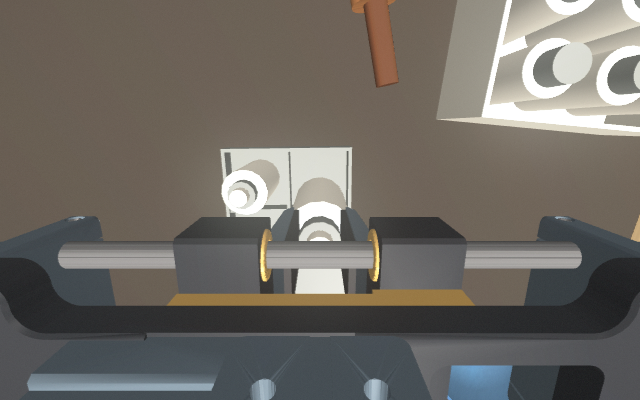

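```bash
python3 -c "
from h import *
d=load('s19.png')
for z in (60,70,80,90,100,110): print(z,((proj(d,[559.6+22,344.6,z])-[365,175])*4.615))"
```

```text
60 [[324.2 450.1]]
70 [[327.7 440.8]]
80 [[331.2 431.4]]
90 [[334.8 421.9]]
100 [[338.4 412.3]]
110 [[342.1 402.6]]
```

drive_tool --series '[[1, [0, 0, 20], [0, 0, 0]], [1, [0, 0, 45], [0, 0, 0]], [1, [0, 0, 60], [0, 0, 0]], [1, [0, 0, 68], [0, 0, 0]], [1, [0, 0, 74], [0, 0, 0]]]'

```text
time_s: 29.85
ee_pos: [559.3, 344.7, 76.6]
ee_rot: [-180.0, -0.0, 5.2]
force: [0.2, 0.7, -0.7]
gripper_width: 24.9
```

drive_tool --series '[[1, [0, 0, 4], [0, 0, 0]], [1, [0, 0, 8], [0, 0, 0]], [1, [0, 0, 11], [0, 0, 0]], [1, [0, 0, 14], [0, 0, 0]], [1, [0, 0, 17], [0, 0, 0]]]'

```text
time_s: 30.35
ee_pos: [559.4, 344.8, 60.0]
ee_rot: [-180.0, -0.0, 5.2]
force: [-0.8, 0.1, -1.0]
gripper_width: 24.4
```

```bash
python3 -c "
from h import *
go(559.4,348.1,56,5)
snap('scene','s20.png');snap('wrist','w20.png')
a=cv2.imread('pics/s20.png')[175:305,365:495]
cv2.imwrite('pics/c20.png',cv2.resize(a,(600,600),interpolation=2))"
```

```text
t 30.35 pos [559.4 344.8  60. ] rot [-180.    -0.     5.2] w 24.4 shift [ 0.3 -3.3  4. ] dist 5 turn [-0. -0.  0.]
```

View pics/c20.png

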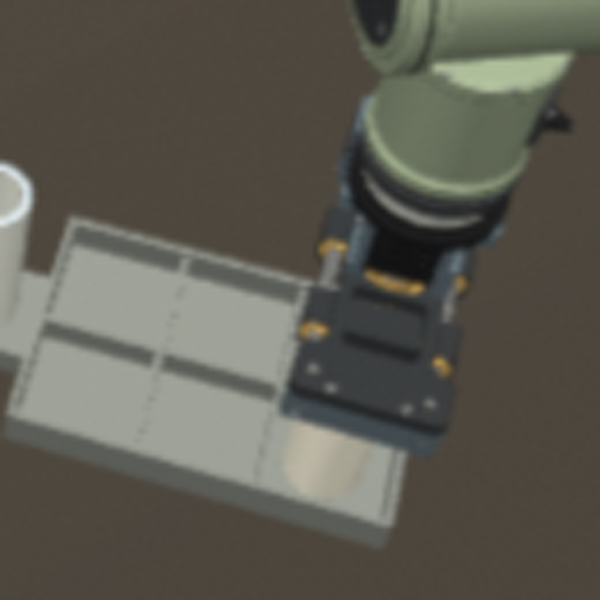

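View pics/w20.png

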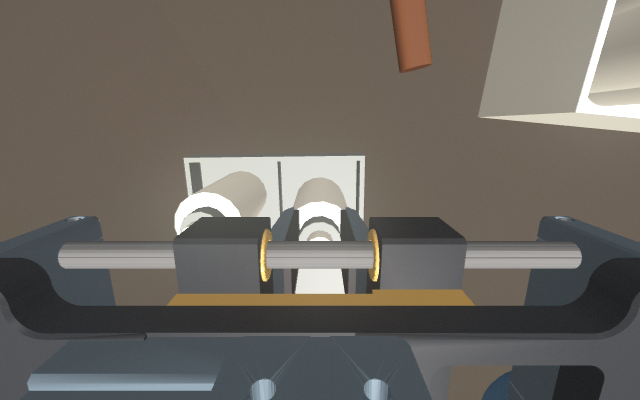

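drive_tool --series '[[1, [0, 0, 1], [0, 0, 0]], [1, [0, 0, 2], [0, 0, 0]], [1, [0, 0, 3], [0, 0, 0]], [1, [0, 0, 4], [0, 0, 0]], [1, [0, 0, 4], [0, 0, 0]]]'

```text
time_s: 30.95
ee_pos: [559.3, 344.7, 56.5]
ee_rot: [-180.0, -0.0, 5.2]
force: [-0.5, 0.4, 2.4]
gripper_width: 25.1
```

drive_tool --series '[[1, [0, 0, 0.5], [0, 0, 0]], [1, [0, 0, 1], [0, 0, 0]], [1, [0, 0, 1.5], [0, 0, 0]], [1, [0, 0, 2], [0, 0, 0]], [1, [0, 0, 2], [0, 0, 0]]]'

```text
time_s: 31.45
ee_pos: [559.4, 344.8, 56.5]
ee_rot: [-179.9, -0.1, 5.2]
force: [-3.1, -2.3, 11.2]
gripper_width: 25.4
```

drive_tool --series '[[0.68, [0, 0, -1], [0, 0, 0]], [0.6, [0, 0, -1], [0, 0, 0]], [0.5, [0, 0, -1], [0, 0, 0]], [0.4, [0, 0, -1], [0, 0, 0]], [0.3, [0, 0, -1], [0, 0, 0]]]'

```text
time_s: 31.95
ee_pos: [560.1, 345.2, 56.0]
ee_rot: [-179.9, -0.1, 5.2]
force: [0.3, 0.1, 4.0]
gripper_width: 57.6
```

drive_tool --series '[[0.3, [0, 0, 0], [0, 0, 0]], [0.3, [0, 0, 0], [0, 0, 0]], [0.3, [0, 0, -2], [0, 0, 0]], [0.3, [0, 0, -4], [0, 0, 0]], [0.3, [0, 0, -6], [0, 0, 0]]]'

```text
time_s: 32.45
ee_pos: [558.9, 344.5, 60.4]
ee_rot: [180.0, 0.1, 5.2]
force: [-0.1, -0.2, -1.0]
gripper_width: 64.2
```

```bash
python3 -c "
from h import *
snap('scene','s21.png');snap('wrist','w21.png')
a=cv2.imread('pics/s21.png')[175:305,365:495];b=cv2.imread('pics/w21.png')[130:330,170:400]
cv2.imwrite('pics/c21.png',np.hstack([cv2.resize(a,(370,370)),cv2.resize(b,(425,370),interpolation=2)]))"
```

```text
(no output)
```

View pics/c21.png

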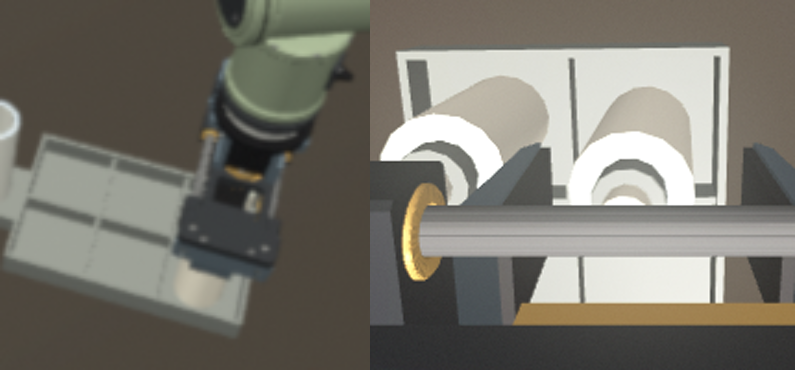

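drive_tool --series '[[0.3, [0, 0, -10], [0, 0, 0]], [0.3, [0, 0, -35], [0, 0, 0]], [0.3, [0, 0, -75], [0, 0, 0]], [0.3, [0, 0, -115], [0, 0, 0]], [0.3, [-10, 45, -140], [0, 0, 0]]]'

```text
time_s: 33.05
ee_pos: [555.4, 305.1, 203.4]
ee_rot: [-179.7, -0.4, 5.5]
force: [-0.1, -1.1, 0.5]
gripper_width: 63.8
```

```bash
python3 -c "
from h import *
go(521.5,-73.5,200,5)
snap('scene','s22.png')"
```

```text
t 33.05 pos [555.4 305.1 203.4] rot [-179.7   -0.4    5.5] w 63.8 shift [-69.8 373.7   1.2] dist 380 turn [-0. -0.  0.]
```

View pics/s22.png

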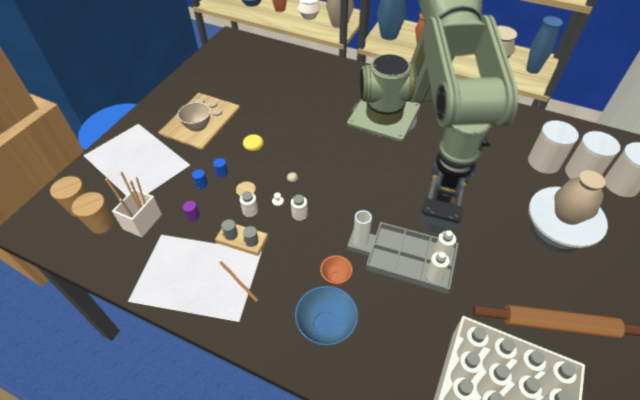

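drive_tool --series '[[0, [-8, 46, 0], [0, 0, 0]], [0, [-16, 93, 0], [0, 0, 0]], [0, [-25, 140, 0], [0, 0, 0]], [0, [-34, 188, 0], [0, 0, 0]], [0, [-43, 235, 0], [0, 0, 0]]]'

```text
time_s: 33.6
ee_pos: [531.6, 61.2, 200.3]
ee_rot: [180.0, -0.0, 5.2]
force: [0.5, 0.3, -0.0]
gripper_width: 90.8
```

drive_tool --series '[[0, [-9, 46, 0], [0, 0, 0]], [0, [-18, 93, 0], [0, 0, 0]], [0, [-24, 122, 10], [0, 0, 0]], [0, [-26, 130, 40], [0, 0, 0]], [0, [-26, 130, 60], [0, 0, 0]]]'

```text
time_s: 34.1
ee_pos: [517.3, -70.5, 139.0]
ee_rot: [180.0, 0.0, 5.0]
force: [-0.0, -0.0, -0.1]
gripper_width: 91.4
```

drive_tool --series '[[0, [0, 0, 0], [0, 0, 0]], [0, [0, 0, 0], [0, 0, 0]], [0, [0, 0, 0], [0, 0, 0]], [0, [0, 0, 0], [0, 0, 0]], [0, [0, 0, 0], [0, 0, 0]]]'

```text
time_s: 34.6
ee_pos: [518.7, -68.5, 140.6]
ee_rot: [180.0, -0.1, 5.2]
force: [-1.1, -0.1, 0.3]
gripper_width: 91.7
```

```bash
python3 -c "
from h import *
d=snap('wrist','w23.png')
go(521.5,-73.5,33,5)"
```

```text
t 34.65 pos [518.5 -68.5 140.4] rot [180.   -0.1   5.2] w 91.1 shift [  2.4   5.2 107.4] dist 108 turn [ 0. -0.  0.]
```

View pics/w23.png

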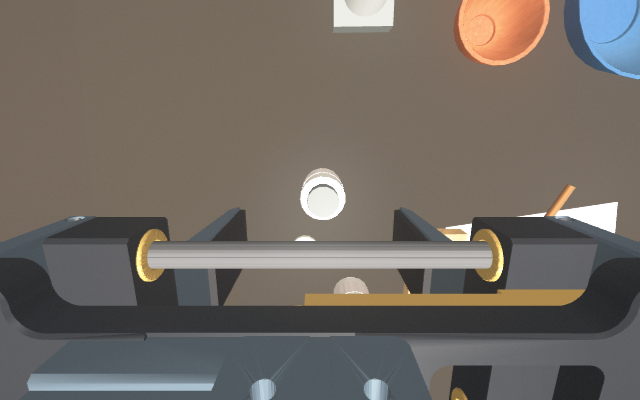

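```bash
python3 -c "
from h import *
d=load('w23.png')
print(unproj(d,323,203,74))"
```

```text
[522.4 -75.2  74. ]
```

drive_tool --series '[[0, [2.5, 5, 15], [0, 0, 0]], [0, [2.5, 5, 50], [0, 0, 0]], [0, [2.5, 5, 90], [0, 0, 0]], [0, [2.5, 5, 106], [0, 0, 0]], [0, [2.5, 5, 106], [0, 0, 0]]]' --squeeze 25

```text
time_s: 35.15
ee_pos: [519.0, -73.0, 31.5]
ee_rot: [-179.9, 0.3, 5.2]
force: [-0.1, -0.8, 0.3]
gripper_width: 91.2
```

drive_tool --series '[[1, [0, 0, 0], [0, 0, 0]], [1, [0, 0, 0], [0, 0, 0]], [1, [0, 0, 0], [0, 0, 0]], [1, [0, 0, 0], [0, 0, 0]], [1, [0, 0, 0], [0, 0, 0]]]'

```text
time_s: 35.65
ee_pos: [521.4, -73.5, 34.3]
ee_rot: [180.0, -0.1, 5.2]
force: [-0.4, -0.3, -0.9]
gripper_width: 54.1
```

drive_tool --series '[[1, [0, 0, 0], [0, 0, 0]], [1, [0, 0, 0], [0, 0, 0]], [1, [0, 0, 0], [0, 0, 0]], [1, [0, 0, 0], [0, 0, 0]], [1, [0, 0, -10], [0, 0, 0]]]'

```text
time_s: 36.15
ee_pos: [519.5, -73.2, 42.7]
ee_rot: [-179.9, 0.2, 5.2]
force: [0.2, -0.2, -1.2]
gripper_width: 31.0
```

```bash
python3 -c "
from h import *
snap('scene','s24.png');snap('wrist','w24.png')
a=cv2.imread('pics/s24.png')[140:230,250:350];b=cv2.imread('pics/w24.png')[130:330,205:435]
cv2.imwrite('pics/c24.png',np.hstack([cv2.resize(a,(400,360),interpolation=2),cv2.resize(b,(414,360),interpolation=2)])[:,:800])"
```

```text
(no output)
```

View pics/c24.png

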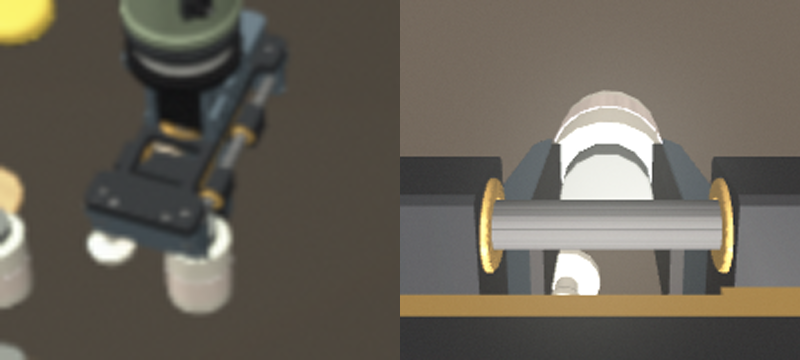

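drive_tool --series '[[1, [0, 0, -20], [0, 0, 0]], [1, [0, 0, -60], [0, 0, 0]], [1, [0, 0, -105], [0, 0, 0]], [1, [0, -10, -145], [0, 0, 0]], [1, [-1, -35, -165], [0, 0, 0]]]'

```text
time_s: 36.75
ee_pos: [518.7, -39.8, 212.7]
ee_rot: [179.9, -0.4, 5.1]
force: [0.9, 0.8, -1.6]
gripper_width: 31.1
```

```bash
python3 -c "
from h import *
snap('scene','s25.png')
a=cv2.imread('pics/s25.png')[80:230,230:390]
cv2.imwrite('pics/c25.png',cv2.resize(a,(640,600),interpolation=2))
go(494.7,269.5,205,5)"
```

```text
t 36.8 pos [518.8 -35.2 214.8] rot [-179.9   -0.6    5.2] w 30.9 shift [   3.5 -305.6   10.6] dist 306 turn [-0. -0.  0.]
```

View pics/c25.png

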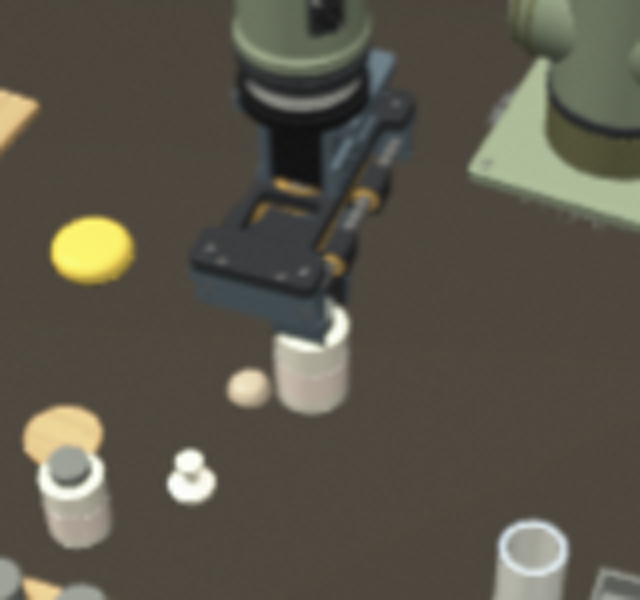

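Held by the lid, upright. Carry to cell 2.

drive_tool --series '[[1, [0, -38, 0], [0, 0, 0]], [1, [1, -82, 0], [0, 0, 0]], [1, [2, -126, 0], [0, 0, 0]], [1, [3, -170, 0], [0, 0, 0]], [1, [4, -214, 0], [0, 0, 0]]]'

```text
time_s: 37.3
ee_pos: [500.6, 176.3, 208.5]
ee_rot: [180.0, 0.0, 5.2]
force: [0.8, -0.5, -2.6]
gripper_width: 30.4
```

drive_tool --series '[[1, [0, -40, 0], [0, 0, 0]], [1, [0, -70, 10], [0, 0, 0]], [1, [0, -82, 40], [0, 0, 0]], [1, [0, -82, 75], [0, 0, 0]], [1, [0, -82, 90], [0, 0, 0]]]'

```text
time_s: 37.8
ee_pos: [491.3, 255.9, 115.1]
ee_rot: [179.9, 0.3, 5.3]
force: [-0.5, -0.2, -1.3]
gripper_width: 30.6
```

drive_tool --series '[[1, [0, 0, 0], [0, 0, 0]], [1, [0, 0, 0], [0, 0, 0]], [1, [0, 0, 0], [0, 0, 0]], [1, [0, 0, 0], [0, 0, 0]], [1, [0, 0, 0], [0, 0, 0]]]'

```text
time_s: 38.3
ee_pos: [494.5, 256.6, 119.7]
ee_rot: [-180.0, -0.1, 5.2]
force: [-0.2, -0.4, -1.7]
gripper_width: 30.9
```

```bash
python3 -c "
from h import *
go(494.7,269.5,40,5)
snap('wrist','w26.png')"
```

```text
t 38.3 pos [494.5 256.6 119.7] rot [-180.    -0.1    5.2] w 30.9 shift [  1.2 -12.8  79.8] dist 81 turn [-0. -0.  0.]
```

View pics/w26.png

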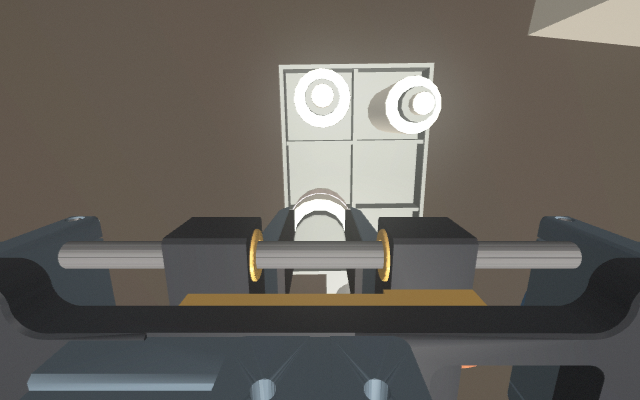

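```bash
python3 -c "
from h import *
d=load('w26.png')
for p in [(317,142),(320,207),(352,142),(352,207),(284,142),(288,207)]: print(unproj(d,*p,26))
print(unproj(d,322.5,96,112),unproj(d,423.5,103,112))"
```

```text
[487.3 305.5  26. ]
[496.5 238.   26. ]
[522.4 308.7  26. ]
[530.4 241.1  26. ]
[454.2 302.5  26. ]
[462.6 234.9  26. ]
[488.3 341.9 112. ] [558.6 343.6 112. ]
```

drive_tool --series '[[1, [0, -14, 5], [0, 0, 0]], [1, [0, -14, 30], [0, 0, 0]], [1, [0, -14, 55], [0, 0, 0]], [1, [0, -14, 68], [0, 0, 0]], [1, [0, -14, 74], [0, 0, 0]]]'

```text
time_s: 38.85
ee_pos: [491.8, 270.6, 43.2]
ee_rot: [180.0, 0.1, 5.2]
force: [0.0, -0.5, -1.9]
gripper_width: 31.2
```

drive_tool --series '[[1, [0, 0, 2], [0, 0, 0]], [1, [0, 0, 4], [0, 0, 0]], [1, [0, 0, 6], [0, 0, 0]], [1, [0, 0, 8], [0, 0, 0]], [1, [0, 0, 8.5], [0, 0, 0]]]'

```text
time_s: 39.35
ee_pos: [494.0, 270.4, 38.8]
ee_rot: [-180.0, -0.2, 5.2]
force: [-1.4, -3.3, 12.3]
gripper_width: 30.6
```

drive_tool --series '[[0.5, [0, 0, -1.5], [0, 0, 0]], [0.4, [0, 0, -1.5], [0, 0, 0]], [0.3, [0, 0, -1.5], [0, 0, 0]], [0.3, [0, 0, -1.5], [0, 0, 0]], [0.3, [0, 0, -5], [0, 0, 0]]]'

```text
time_s: 39.85
ee_pos: [492.2, 270.2, 40.8]
ee_rot: [180.0, 0.1, 5.2]
force: [0.5, -0.6, 0.6]
gripper_width: 63.5
```

drive_tool --series '[[0.3, [0, 0, -15], [0, 0, 0]], [0.3, [0, 0, -45], [0, 0, 0]], [0.3, [0, 0, -90], [0, 0, 0]], [0.3, [0, 0, -135], [0, 0, 0]], [0, [0, 20, -165], [0, 0, 0]]]'

```text
time_s: 40.35
ee_pos: [495.4, 252.4, 209.7]
ee_rot: [-179.8, -0.3, 5.3]
force: [0.4, -0.5, 0.2]
gripper_width: 69.3
```

```bash
python3 -c "
from h import *
go(573,-212,205,5)
snap('scene','s27.png')"
```

```text
t 40.35 pos [495.4 252.4 209.7] rot [-179.8   -0.3    5.3] w 69.3 shift [ 34.  469.6   3.6] dist 471 turn [-0. -0.  0.]
```

View pics/s27.png

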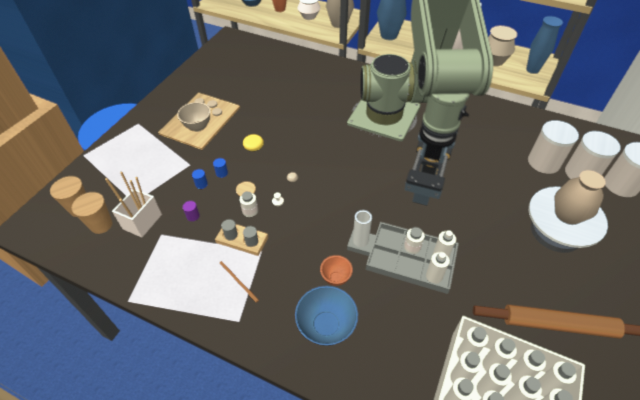

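drive_tool --series '[[0, [3, 44, 0], [0, 0, 0]], [0, [6, 90, 0], [0, 0, 0]], [0, [10, 137, 0], [0, 0, 0]], [0, [13, 184, 0], [0, 0, 0]], [0, [17, 231, 0], [0, 0, 0]]]'

```text
time_s: 40.9
ee_pos: [532.2, 20.2, 206.2]
ee_rot: [-180.0, -0.0, 5.2]
force: [0.4, 0.4, 0.3]
gripper_width: 91.5
```

drive_tool --series '[[0, [4, 47, 0], [0, 0, 0]], [0, [8, 94, 0], [0, 0, 0]], [0, [12, 141, 0], [0, 0, 0]], [0, [15, 188, 0], [0, 0, 0]], [0, [17, 225, 10], [0, 0, 0]]]'

```text
time_s: 41.4
ee_pos: [570.6, -203.6, 197.1]
ee_rot: [179.9, -0.2, 5.1]
force: [1.4, 0.4, -0.1]
gripper_width: 91.2
```

drive_tool --series '[[0, [0, 10, 20], [0, 0, 0]], [0, [0, 10, 50], [0, 0, 0]], [0, [0, 10, 55], [0, 0, 0]], [0, [0, 10, 55], [0, 0, 0]], [0, [0, 10, 55], [0, 0, 0]]]'

```text
time_s: 41.9
ee_pos: [571.5, -210.4, 142.5]
ee_rot: [180.0, -0.1, 5.2]
force: [-0.4, -0.8, 0.4]
gripper_width: 91.3
```

```bash
python3 -c "
from h import *
d=snap('wrist','w28.png')
go(573,-212,33,5)"
```

```text
t 41.95 pos [ 571.7 -210.4  142.9] rot [179.9  -0.2   5.3] w 90.9 shift [  0.8   1.6 109.9] dist 110 turn [ 0. -0.  0.]
```

View pics/w28.png

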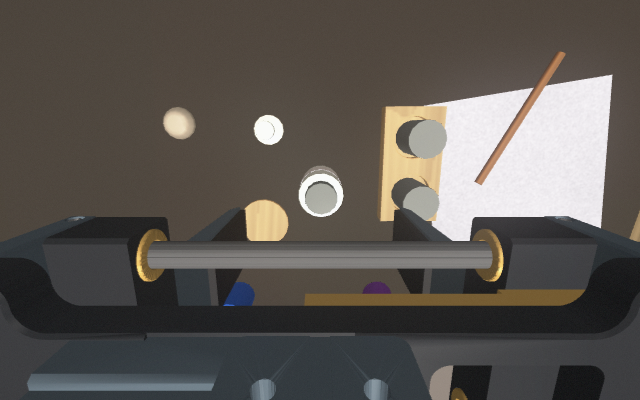

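```bash
python3 -c "
from h import *
d=load('w28.png')
print(unproj(d,321.5,199,74))"
```

```text
[ 573.5 -213.8   74. ]
```

drive_tool --series '[[0.2, [0.5, 2, 15], [0, 0, 0]], [0.2, [0.5, 2, 50], [0, 0, 0]], [0.2, [0.5, 2, 90], [0, 0, 0]], [0.2, [0.5, 2, 108], [0, 0, 0]], [0.2, [0.5, 2, 108], [0, 0, 0]]]' --squeeze 25

```text
time_s: 42.45
ee_pos: [570.2, -211.5, 31.6]
ee_rot: [-179.9, 0.2, 5.2]
force: [0.4, -0.1, 0.9]
gripper_width: 73.2
```

drive_tool --series '[[1, [0, 0, 0], [0, 0, 0]], [1, [0, 0, 0], [0, 0, 0]], [1, [0, 0, 0], [0, 0, 0]], [1, [0, 0, 0], [0, 0, 0]], [1, [0, 0, 0], [0, 0, 0]]]'

```text
time_s: 42.95
ee_pos: [571.7, -212.6, 33.9]
ee_rot: [180.0, -0.1, 5.2]
force: [-0.6, -0.2, -0.2]
gripper_width: 35.7
```

drive_tool --series '[[1, [0, 0, 0], [0, 0, 0]], [1, [0, 0, 0], [0, 0, 0]], [1, [0, 0, 0], [0, 0, 0]], [1, [0, 0, 0], [0, 0, 0]], [1, [0, 0, -10], [0, 0, 0]]]'

```text
time_s: 43.45
ee_pos: [569.8, -211.9, 41.9]
ee_rot: [-179.9, 0.2, 5.2]
force: [0.1, 0.6, -2.4]
gripper_width: 31.3
```

drive_tool --series '[[1, [0, 0, -20], [0, 0, 0]], [1, [0, 0, -60], [0, 0, 0]], [1, [0, 0, -105], [0, 0, 0]], [1, [0, -10, -145], [0, 0, 0]], [1, [-1, -35, -165], [0, 0, 0]]]'

```text
time_s: 43.95
ee_pos: [568.4, -179.3, 212.2]
ee_rot: [179.8, -0.3, 5.1]
force: [0.1, 0.5, -1.6]
gripper_width: 30.6
```

```bash
python3 -c "
from h import *
go(565,276.5,205,5)
snap('scene','s29.png')"
```

```text
t 43.95 pos [ 568.4 -179.3  212.2] rot [179.8  -0.3   5.1] w 30.6 shift [  37.  -454.3    6. ] dist 456 turn [ 0. -0.  0.]
```

View pics/s29.png

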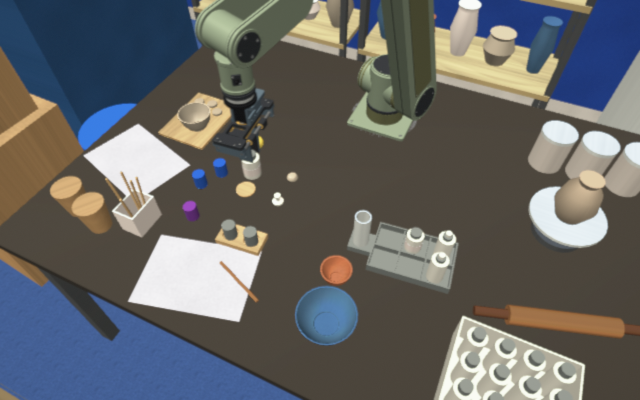

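drive_tool --series '[[1, [3, -40, 0], [0, 0, 0]], [1, [7, -85, 0], [0, 0, 0]], [1, [11, -130, 0], [0, 0, 0]], [1, [15, -175, 0], [0, 0, 0]], [1, [18, -220, 0], [0, 0, 0]]]'

```text
time_s: 44.5
ee_pos: [564.1, 44.6, 207.8]
ee_rot: [-180.0, 0.1, 5.2]
force: [-0.4, 0.8, -1.8]
gripper_width: 31.0
```

drive_tool --series '[[1, [4, -45, 0], [0, 0, 0]], [1, [8, -90, 0], [0, 0, 0]], [1, [12, -135, 0], [0, 0, 0]], [1, [15, -175, 0], [0, 0, 0]], [1, [17, -205, 0], [0, 0, 0]]]'

```text
time_s: 45.0
ee_pos: [562.3, 251.1, 207.6]
ee_rot: [-180.0, 0.1, 5.3]
force: [-0.1, -0.5, -1.2]
gripper_width: 30.6
```

drive_tool --series '[[1, [1, -10, 20], [0, 0, 0]], [1, [1, -10, 50], [0, 0, 0]], [1, [1, -10, 80], [0, 0, 0]], [1, [1, -10, 80], [0, 0, 0]], [1, [1, -10, 80], [0, 0, 0]]]'

```text
time_s: 45.5
ee_pos: [563.2, 258.6, 128.2]
ee_rot: [180.0, 0.1, 5.2]
force: [0.4, -0.7, -0.2]
gripper_width: 30.9
```

```bash
python3 -c "
from h import *
go(565,276.5,38,5)
snap('wrist','w30.png')"
```

```text
t 45.5 pos [563.2 258.6 128.2] rot [180.    0.1   5.2] w 30.9 shift [  3.5 -17.7  90.2] dist 92 turn [0. 0. 0.]
```

View pics/w30.png

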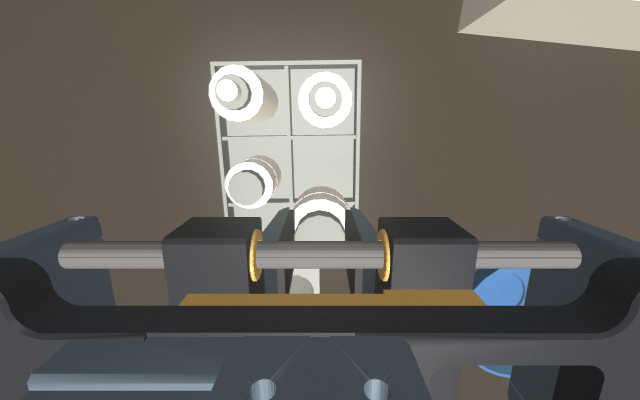

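drive_tool --series '[[1, [2.5, -9, 0], [0, 0, 0]], [1, [2.5, -18, 20], [0, 0, 0]], [1, [2.5, -18, 55], [0, 0, 0]], [1, [2.5, -18, 74], [0, 0, 0]], [1, [2.5, -18, 82], [0, 0, 0]]]'

```text
time_s: 46.05
ee_pos: [564.1, 277.3, 45.5]
ee_rot: [180.0, 0.1, 5.2]
force: [-0.1, -0.3, -1.3]
gripper_width: 31.0
```

drive_tool --series '[[1, [0, 0, 2], [0, 0, 0]], [1, [0, 0, 4], [0, 0, 0]], [1, [0, 0, 6], [0, 0, 0]], [1, [0, 0, 8], [0, 0, 0]], [1, [0, 0, 9], [0, 0, 0]]]'

```text
time_s: 46.55
ee_pos: [565.2, 276.9, 38.4]
ee_rot: [-180.0, -0.1, 5.2]
force: [-0.9, -1.6, 5.7]
gripper_width: 30.7
```

drive_tool --series '[[0.5, [0, 0, -1], [0, 0, 0]], [0.4, [0, 0, -1], [0, 0, 0]], [0.3, [0, 0, -1], [0, 0, 0]], [0.3, [0, 0, -1], [0, 0, 0]], [0.3, [0, 0, -5], [0, 0, 0]]]'

```text
time_s: 47.05
ee_pos: [563.8, 276.8, 41.7]
ee_rot: [180.0, 0.1, 5.2]
force: [-0.4, 0.4, -1.0]
gripper_width: 63.5
```

drive_tool --series '[[0.3, [0, 0, -15], [0, 0, 0]], [0.3, [0, 0, -45], [0, 0, 0]], [0.3, [0, 0, -90], [0, 0, 0]], [0.3, [0, 0, -135], [0, 0, 0]], [0.3, [-20, 0, -170], [0, 0, 0]]]'

```text
time_s: 47.55
ee_pos: [546.5, 275.5, 215.1]
ee_rot: [-179.9, -0.2, 5.2]
force: [0.5, 0.9, 0.3]
gripper_width: 63.7
```

drive_tool --series '[[0.3, [-40, 30, 0], [0, 0, 0]], [0.3, [-80, 70, 0], [0, 0, 0]], [0.3, [-110, 110, 0], [0, 0, 0]], [0.3, [-130, 150, 0], [0, 0, 0]], [0.3, [-140, 190, 0], [0, 0, 0]]]'

```text
time_s: 48.05
ee_pos: [419.9, 71.8, 212.7]
ee_rot: [180.0, -0.0, 5.3]
force: [0.9, -1.1, 0.1]
gripper_width: 63.9
```

drive_tool --series '[[0.3, [0, 0, 0], [0, 0, 0]], [0.3, [0, 0, 0], [0, 0, 0]], [0.3, [0, 0, 0], [0, 0, 0]], [0.3, [0, 0, 0], [0, 0, 0]], [0.3, [0, 0, 0], [0, 0, 0]]]'

```text
time_s: 48.55
ee_pos: [422.5, 74.2, 212.0]
ee_rot: [-180.0, 0.0, 5.3]
force: [0.5, 0.9, 0.3]
gripper_width: 64.1
```

```bash
python3 -c "
from h import *
snap('scene','s31.png');snap('wrist','w31.png');snap('top','t31.png')
a=cv2.imread('pics/s31.png')[160:310,190:490]
cv2.imwrite('pics/c31.png',cv2.resize(a,(800,400),interpolation=2))
go(0,0,0)"
```

```text
t 48.7 pos [422.4  73.8 212. ] rot [-180.     0.     5.3] w 63.7 shift [-427.3   34.6  212.2] dist 478 turn [-0.  0. -0.]
```

View pics/c31.png

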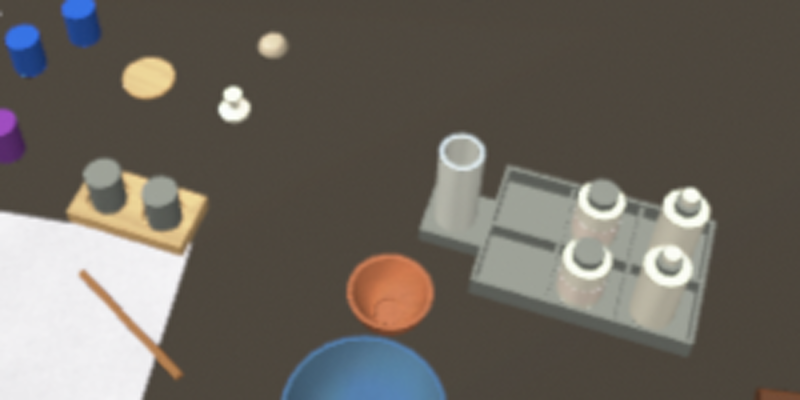

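View pics/t31.png

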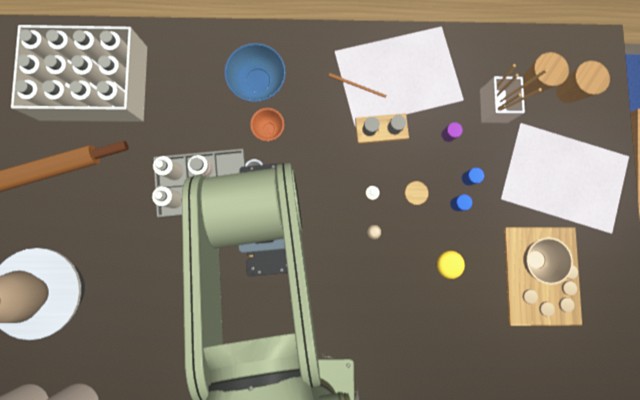

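View pics/w31.png

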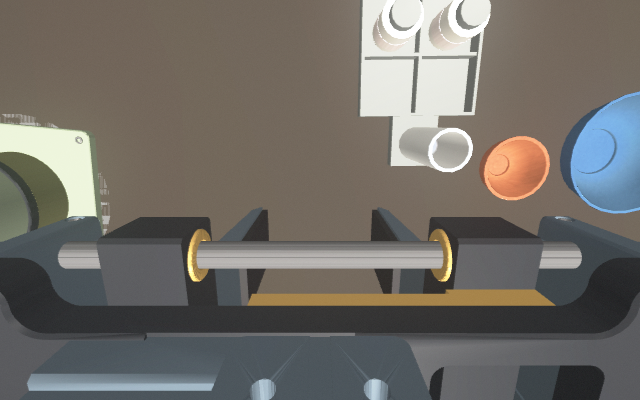

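```bash
python3 -c "
from h import *
d=load('s31.png');S=800/300
f=lambda n,u,v,z: print(n,unproj(d,190+(u+.5)/S-.5,160+(v+.5)/S-.5,z)[:2])
f('bA',603,193,78);f('bB',588,252,78);f('sR',690,197,112);f('sL',672,256,112);f('tube',462,152,130);f('cap1',103,171,60);f('cap2',161,189,60)
f('stamp',233,95,32)"
```

```text
bA [496.2 263.7]
bB [568.3 271.5]
sR [490.5 343. ]
sL [562.2 345.2]
tube [545.4 128.8]
cap1 [ 673.3 -212.5]
cap2 [ 667.6 -146.7]
stamp [ 508.6 -152.6]
```

```bash
python3 -c "
from h import *
print(env.job_done())"
```

```text
the job is handed in; nothing more can be done
None
```

The caddy is made up and handed in at about 48.7 s; no verdict was reported.

**What I did, in order:**
1. Pushed the brush tube onto the spigot until it met the bracket with about 18 N.
2. Lifted both caps off and set them in the rack's pockets.
3. Stood the sprayers in cells 3 and 6.
4. Stood the two bottles present in cells 2 and 5. One bottle had been knocked aside mid-run, so I found it again before picking it up.

**Last checks in the pictures:**
- The tube axis is about 1 mm from the measured spigot position.
- The caps stand mouth down, within about 4 mm of the pocket centres.
- The sprayers and bottles stand upright, within about 8 mm of their cell centres.
- The bystanders look unmoved, and the gripper is clear of everything.

**What disagreed:** the second sprayer and both bottles were gripped by the narrower collar or lid (openings 25 and 31 mm) rather than the body I aimed for. The fingers seem to sit higher than the stated tool geometry. All three were still placed upright.

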